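# Scoop cable glands into a parts dish and shut the hold-out drawer

### The job

With the hand scoop, not with the fingers, scoop at least three of the five cable glands out of the open drawer and tip them into the round steel parts dish; spill none: every gland must end in the dish or in the drawer. Then press down the release lever on the drawer's slide and push the drawer fully home. Finish with the scoop lying right way up on the bench, and leave the other things on the bench where they are.

Things in the scene. Friction and masses are not known exactly. Their poses are not given: they have to be found in the camera images.
- chest_front (a point): middle of the top front edge of a grey steel two-drawer bench chest, fixed, 260 mm deep (x, away from the robot), 400 wide (y, to the left), 185 high; axes along the chest. Its lower drawer stays shut. Its top drawer starts fully out, 210 mm towards -x, on full-extension slides that lock when out. Home, its front panel lies against the chest's front face.
- drawer (a joint): how far the top drawer has been pushed in along the chest's +x, m: 0 fully out and locked (4 mm of play, cannot be pushed in until the release lever is pressed), 0.198 fully home (hard stop). It slides at about 2.5 N plus 8 N per m/s.
- tray_floor (a point): centre of the floor of the top drawer's front row, on the floor (88 mm above the bench at all times); moves with the drawer, axes as the chest's. The row is a trough, x -52 to +52 mm, y -147 to +147, flat but for its left end, where a plate rises at 45 deg from y = 112 at the floor to 35 mm high at y = 147. Walls above the floor: y ends 48, divider 44, front panel (outer face x = -64) 72. Brackets lie behind the divider.
- drawer_bar (a point): centre of the bar handle on the top drawer's front panel: level round bar 10 mm thick, 110 mm long along y, its axis 30 mm in front of the panel's face, 49 mm below the panel's top edge, 111 mm above the bench.
- release_lever (a joint): release lever of the slide lock, rad: 0 up (locked), grows as its pad is pressed down, end stop 0.24 (13 mm); free above 0.13 (7 mm). A spring raises it: 2.5 N on the pad to start, 7 N at the end stop. Hold it down while the drawer moves in by 10 mm or more: then the lock has passed its catch and the lever may be let go.
- lever_pad (a point): centre of the top face of the lever's ribbed thumb pad, 32 (x) by 24 mm (y), 152 mm above the bench, outside the drawer's left wall (16 mm lower), its centre 28 mm behind the front panel's inner face (panel top 8 mm higher). An 8 mm lip at its rear edge lets a fingertip on the pad push the drawer in. Moves with the drawer; enters the chest (opening's top 163 mm above the bench).
- scoop: aluminium hand scoop, 217 mm long, 0.2 kg. Bowl: flat floor 104 mm long (own x -52 to +52), 92 wide, 2 thick (1.5 at the lip); side walls 2 thick, rising from 8 high 20 mm behind the lip to 42 at the back, back wall 44; open at the tip (+x). Origin: centre of the floor's underside; own x to the tip, z up. A neck leads up to the handle. It starts flat on the bench, tip away from the robot.
- scoop_grip (a point): middle of the scoop's black handle: a level straight bar 95 mm long (own x), 22 mm wide (own y), 24 mm high, centred 117.5 mm behind and 90 mm above the scoop's origin; axes as the scoop's.
- scoop_tip (a point): middle of the scoop's front lip, on the floor's underside, 52 mm ahead of the scoop's origin.
- scoop_bowl (a point): middle of the scoop's bowl, 20 mm above the scoop's origin.
- dish_mid (a point): on the dish's axis, 30 mm above its underside.
- dish: round stainless parts dish standing loose on the bench, mouth 154 mm across, 50 mm high, wall 3 mm, floor 4 mm thick and 124 mm across, 0.5 kg. Origin: centre of its underside.
- gland1: smooth black nylon cable gland that rolls and slides easily, 34 mm long: domed cap 23 mm across, rounded hexagonal collar 27 mm across, thread 18 mm across; 25 g. Origin in the middle of the collar, on its axis; own x runs along the gland to the cap. It starts lying in the drawer's front row, in the middle and left part; the right-hand 120 mm are free of glands.
- gland2: cable gland, as gland1
- gland3: cable gland, as gland1
- gland4: cable gland, as gland1
- gland5: cable gland, as gland1
- spanner: bystander: steel open-ended spanner, 180 mm, lying in front of the chest; origin in its middle, underside.
- screwdriver: bystander: screwdriver, 200 mm, lying in front of the chest; origin in its middle, underside.
- hammer: bystander: hammer, 260 mm, lying to the left; origin in its middle, underside.
- can: bystander: metal can, 66 mm across, 130 mm high, standing right of the chest; origin centre of its underside.
- carton: bystander: cardboard carton 100 x 110 x 70 mm, right of the chest; origin centre of its underside.

How it is judged:
By the outcome, as a careful person would: the job done as asked, in the order asked, and still so for the second after the job is handed in, with the robot touching nothing.
It also fails if it takes over 72 s, if anything falls off the work surface, if the arm or the gripper's body presses on something with over 40 N, if the wrist force passes 120 N, or if a joint passes its speed limit or range.

### The arm

A 6-joint arm with a two-finger parallel gripper is mounted at the origin on the work surface. World frame = base frame: x ahead of the robot, y to its left, z up, the work surface at z = 0. Lengths are in m, angles in rad, forces in N, time in s.
With the tool pointing down it reaches from about 0.35 to 0.775 m from the base axis. Payload 5.5 kg.
Tool frame: the origin (TCP) lies between the finger pads; the fingertips stand env.nose_length ahead of it and the grasp point (between the pads) lies 8 mm behind it (env.nose_length is the distance from the TCP to the fingertips, in m); z points along the fingers, y is the direction in which the jaws open and shut (so a half turn about z gives the same grasp; the last joint's range is limited). The gripper opens to 85 mm and grips with 20 to 120 N. Pads are 22 mm wide; open, the fingers measure 114 mm over their backs; the gripper's body (76 mm by 85 mm) begins 54 mm behind the grasp point. The pads swing forward as they close: fully open they stand 13 mm farther back than shut.
Start: joints at [-1.377, 0.313, 0.046, 1.304, 0, 1.431], TCP at [0.188, -0.543, 0.242] pointing down, gripper open.
Joint ranges: [-2.76, 2.76], [-0.86, 1.69], [-1.03, 1.26], [-2.2, 2.34], [-1.47, 1.5], [-3.14, 3.14]. Speed limits (rad/s): [2.57, 2.57, 3.14, 3.14, 3.14, 3.14].

### API

Orientations are given as a unit quaternion [w, x, y, z].
In Python, from workcell import env gives the robot as it stands. The module is installed in compiled form; this text tells all that it offers.
- The arm moves only by the shell command python3 -m creep 'ROWS' [FORCE]. ROWS is a JSON object of lists of equal length, an entry for each row: "hand": the finger opening in mm, from 0 to 85.4; "delta_pos": the shift along the tool's x, y, z scaled (see below), a list of three; "turn": the turn about the tool's z scaled (see below). In form: {"hand": [hand, ...], "delta_pos": [[dx, dy, dz], ...], "turn": [turn, ...]}. A call has exactly 5 rows; each row shifts and turns the commanded pose from where the row before left it, along the tool's axes as they then stand; what a row does not reach is not made up. The controller multiplies each number of a shift by 0.8 m and each number of a turn by 5 degrees. A row lasts 1/12 s, in which the tool goes at most 41.7 mm and 7.16 degrees, less where a joint would pass 70% of its speed; a pose out of reach is approached as far as the arm can. A call with a number of a shift or a turn outside -1 to 1 is refused whole. A call with a gripper value outside its range is refused whole. The fingers move at their own pace and stop on an object; FORCE is the grip in N (left out, the last holds). Time passes only in rows, so rows that do not move let the fingers close, or fill a call up. It gives the time, the measured TCP pose, the force and the opening at its end, in the units of the state.
- env.get_state(): the state, without advancing time (a new reading comes with each control period).
- env.read_camera(name): name is "scene" or "top" or "wrist"; returns a dict with "pixels" (420x560x3 uint8, red, green, blue), "depth" (420x560 float32, m along the optical axis (not along the pixel's ray), 0 where there is no reading), "fx", "fy", "cx", "cy" (pixels), "D" ([k1, k2, p1, p2, k3] as OpenCV has them; the pictures are not rectified), "origin" and "orientation" of the camera in the world. Camera axes: x right, y down, z forward; pixel columns grow to the right and rows downward; lengths in m; the calibration is good to about 2 mm. A picture is of the moment at which its call begins.
- env.hand_in(): hands the job in, once; it reports no verdict.
Trained networks look in the newest picture that a camera, given by its name, has taken for a name from the list of things; names that differ only in an ending like _2 or _b are one class to them, and where a whole thing is asked for, a point or a joint stands for the part that bears it (a point fixed in the world has none). Each returns a list of dicts, best first, with "score" (0 to 1); they miss things now and then, are a little off and sometimes report something else, mostly with a low value. They report only what shows in the picture. A call takes as long as a camera call.
- env.find_in(camera, target): "location" ([row, column] in pixels, amid what is visible of it).
- env.pinpoint(camera, target): "location" ([row, column] in pixels: a listed point, or the origin of a listed thing).
The state is a dict: "clock": time; "joint_pos": joint angles; "qvel": joint speeds; "tau": joint torques, N m; "tcp_pos": TCP position; "orientation": TCP orientation; "wrist_force": force on the tool from outside, world axes, zero at the start; "ft_torque": the same for the moment, N m; "finger_gap": finger opening in m.
Only numpy, scipy, OpenCV 4.12 (cv2) and the standard library are available. Lean on these libraries where they do the work, as an engineer would, in place of code of your own. Each camera call takes 0.05 s, during which the arm holds its last target.

## Working session

There is one attempt and no reset: what is moved stays moved. The work goes in short steps, Python scripts to look and compute and a shell command to move; the robot and the scene stay as the last step left them, time stands still between calls to the robot, and variables do not carry over. Pictures are saved under pics/ and viewed, and the job is handed in when it is done.

```bash
mkdir -p pics; ls; cat > h.py <<'E'
import numpy as np, cv2
from scipy.spatial.transform import Rotation as R
from workcell import env
def cam(n,save=None):
    c=env.read_camera(n)
    if save: cv2.imwrite(f'pics/{save}.png',cv2.cvtColor(c['pixels'],cv2.COLOR_RGB2BGR))
    return c
def rot(c):
    q=c['orientation']; return R.from_quat([q[1],q[2],q[3],q[0]]).as_matrix()
def ray(c,r,col):
    K=np.array([[c['fx'],0,c['cx']],[0,c['fy'],c['cy']],[0,0,1]])
    u=cv2.undistortPoints(np.array([[[col,r]]],float),K,np.array(c['D'],float))[0,0]
    return rot(c)@np.array([u[0],u[1],1.]),np.array(c['origin'])
def at_z(c,rc,z):
    d,o=ray(c,*rc); return o+d*(z-o[2])/d[2]
def at_depth(c,rc,w=2):
    r,cc=int(round(rc[0])),int(round(rc[1])); p=c['depth'][max(r-w,0):r+w+1,max(cc-w,0):cc+w+1]; p=p[p>0]
    d,o=ray(c,*rc); return o+d*np.median(p) if len(p) else None
def proj(c,P):
    P=np.atleast_2d(P); K=np.array([[c['fx'],0,c['cx']],[0,c['fy'],c['cy']],[0,0,1]])
    X=(P-np.array(c['origin']))@rot(c)
    return cv2.projectPoints(X,np.zeros(3),np.zeros(3),K,np.array(c['D'],float))[0][:,0]
def cloud(c):
    v,u=np.mgrid[0:420,0:560]; K=np.array([[c['fx'],0,c['cx']],[0,c['fy'],c['cy']],[0,0,1]])
    p=cv2.undistortPoints(np.stack([u.ravel(),v.ravel()],1).astype(float)[:,None],K,np.array(c['D'],float))[:,0]
    d=np.c_[p,np.ones(len(p))]*c['depth'].ravel()[:,None]
    W=d@rot(c).T+np.array(c['origin']); W[c['depth'].ravel()<=0]=np.nan
    return W.reshape(420,560,3)
E
python3 - <<'E'
from h import *
np.set_printoptions(precision=4,suppress=True)
s=env.get_state(); print(s, env.nose_length)
for n in ['scene','top']:
    c=cam(n,n+'0'); print(n,c['origin'],rot(c)[:,2],c['fx'])
    Z={'chest_front':.185,'tray_floor':.088,'drawer_bar':.111,'lever_pad':.152,'scoop':0,'scoop_grip':.09,'scoop_tip':0,'scoop_bowl':.02,'dish_mid':.03,'dish':0,'gland1':.1,'spanner':0,'screwdriver':0,'hammer':0,'can':0,'carton':0}
    for t,z in Z.items():
        for d in env.pinpoint(n,t)[:6 if t=='gland1' else 1]:
            print(t,round(d['score'],2),np.round(d['location'],1),at_z(c,d['location'],z),at_depth(c,d['location']))
E
```

```text
pics
{'clock': 0.0, 'joint_pos': array([-1.3766,  0.314 ,  0.045 ,  1.3036, -0.    ,  1.4312]), 'qvel': array([-0.0012, -0.0011,  0.001 ,  0.    , -0.0007, -0.0005]), 'tau': array([ -0.0003, -48.0633,  29.853 ,   0.0195,   0.    ,   0.    ]), 'tcp_pos': array([ 0.1883, -0.5428,  0.2414]), 'orientation': array([-0.0009,  0.9861,  0.1661, -0.    ]), 'wrist_force': array([-0.3082,  0.2165, -0.4049]), 'ft_torque': array([0.005 , 0.0082, 0.0307]), 'finger_gap': 0.08556059058141731} 0.011
scene [1.1154 0.7709 1.0596] [-0.4354 -0.5657 -0.7003] 492.39199165196754
chest_front 0.89 [250.5 260.5] [0.667  0.1347 0.185 ] [0.619  0.0665 0.0913]
tray_floor 0.91 [251.2 306.6] [0.5245 0.1422 0.088 ] [0.5251 0.1429 0.089 ]
drawer_bar 0.95 [227.9 331.9] [0.4309 0.1368 0.111 ] [0.4661 0.1694 0.1597]
lever_pad 0.91 [270.1 357.7] [0.5085 0.3049 0.152 ] [0.5093 0.3056 0.1532]
scoop 0.83 [204.3 219.2] [ 0.5561 -0.2373  0.    ] [ 0.5577 -0.2344  0.003 ]
scoop_grip 0.56 [165.3 249.6] [ 0.4285 -0.2416  0.09  ] [ 0.4252 -0.2464  0.0854]
scoop_tip 0.84 [211.8 208.9] [ 0.6002 -0.2291  0.    ] [ 0.6906 -0.0537  0.
[... 1708 characters left out ...]
37  0.1   ] [ 0.5931 -0.2415  0.0009]
gland1 0.54 [226.9 216.4] [0.5089 0.1852 0.1   ] [0.5073 0.1838 0.1133]
gland1 0.53 [214.1 218.6] [0.5434 0.1808 0.1   ] [0.5422 0.1799 0.1086]
gland1 0.46 [212.3 195.7] [0.5467 0.2424 0.1   ] [0.5454 0.2411 0.1089]
gland1 0.46 [213.  234.8] [0.5475 0.1376 0.1   ] [0.5457 0.1367 0.1121]
spanner 0.77 [271.8 319.1] [ 0.4012 -0.0979  0.    ] [ 0.4011 -0.0979  0.0006]
screwdriver 0.66 [271.9 248.6] [0.3961 0.1005 0.    ] [0.3954 0.0996 0.0188]
hammer 0.74 [279.5 120.2] [0.3625 0.4668 0.    ] [0.3621 0.4594 0.0254]
can 0.71 [212.6 217.3] [0.5624 0.1953 0.    ] [0.5455 0.1831 0.1124]
carton 0.79 [159.  394.5] [ 0.7352 -0.3165  0.    ] [ 0.7165 -0.3002  0.0707]
```

View pics/scene0.png

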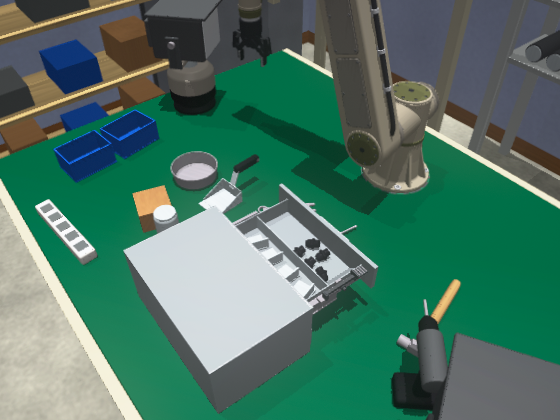

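View pics/top0.png

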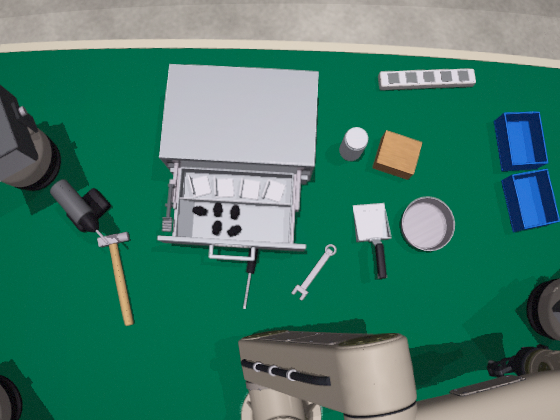

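```bash
python3 - <<'E'
from h import *
np.set_printoptions(precision=4,suppress=True)
c=cam('top'); W=cloud(c)
def rect(m,name):
    m=m&~np.isnan(W[...,2]); n,l,st,_=cv2.connectedComponentsWithStats(m.astype(np.uint8)); k=1+np.argmax(st[1:,4]); P=W[l==k][:,:2]
    (cx,cy),(w,h),a=cv2.minAreaRect((P*1000).astype(np.float32)); print(name,len(P),'c',cx,cy,'wh',w,h,'a',a); return P
z=W[...,2]
rect(np.abs(z-.185)<.006,'chest top')
P=rect((np.abs(z-.16)<.008)&(W[...,0]<.49)&(W[...,0]>.44)&(W[...,1]>-.1)&(W[...,1]<.4),'panel top')
print('panel fit',np.polyfit(P[:,1],P[:,0],1),P[:,1].min(),P[:,1].max())
P=rect((np.abs(z-.088)<.006)&(W[...,0]<.6)&(W[...,0]>.44)&(W[...,1]>-.1)&(W[...,1]<.35),'tray floor')
P=rect((np.abs(z-.132)<.006)&(W[...,0]<.62)&(W[...,0]>.53)&(W[...,1]>-.0)&(W[...,1]<.28),'divider'); print(np.polyfit(P[:,1],P[:,0],1))
sc=(W[...,0]>.36)&(W[...,0]<.63)&(W[...,1]>-.32)&(W[...,1]<-.16)
P=rect(sc&(z>.085)&(z<.11),'handle')
P=rect(sc&(np.abs(W[...,0]-.55)<.06)&(c['pixels'].min(2)>140),'bowl white')
P=rect((z>.038)&(z<.056)&(np.hypot(W[...,0]-.537,W[...,1]+.395)<.1),'dish rim')
P=rect((np.abs(z-.152)<.012)&(W[...,1]>.28)&(W[...,1]<.34)&(W[...,0]>.47)&(W[...,0]<.54),'lever')
E
python3 - <<'E'
import cv2
im=cv2.imread('pics/top0.png'); cv2.imwrite('pics/tz.png',cv2.resize(im[140:310,150:480],None,fx=2.4,fy=2.4,interpolation=cv2.INTER_CUBIC))
E
```

```text
chest top 14054 c 797.8428955078125 130.60348510742188 wh 400.8049011230469 264.03240966796875 a 87.8392562866211
panel top 736 c 464.2835998535156 141.84671020507812 wh 378.9277648925781 15.004379272460938 a 88.28905487060547
panel fit [0.0318 0.4605] -0.04769968877993255 0.33124457799940576
tray floor 2825 c 527.1778564453125 126.96731567382812 wh 267.990234375 99.13998413085938 a 87.98710632324219
divider 42 c 574.5167846679688 74.28912353515625 wh 91.5001449584961 3.0515124797821045 a 87.9739990234375
[0.0292 0.572 ]
handle 299 c 430.1070861816406 -254.47691345214844 wh 94.00883483886719 24.483516693115234 a 4.403237342834473
bowl white 1101 c 546.1365966796875 -243.25845336914062 wh 109.64881134033203 94.96559143066406 a 5.872437000274658
dish rim 330 c 539.1306762695312 -400.0935974121094 wh 150.94488525390625 150.55450439453125 a 45.13151168823242
lever 141 c 513.3826904296875 308.3389587402344 wh 23.136680603027344 49.01708221435547 a 86.09837341308594
```

View pics/tz.png

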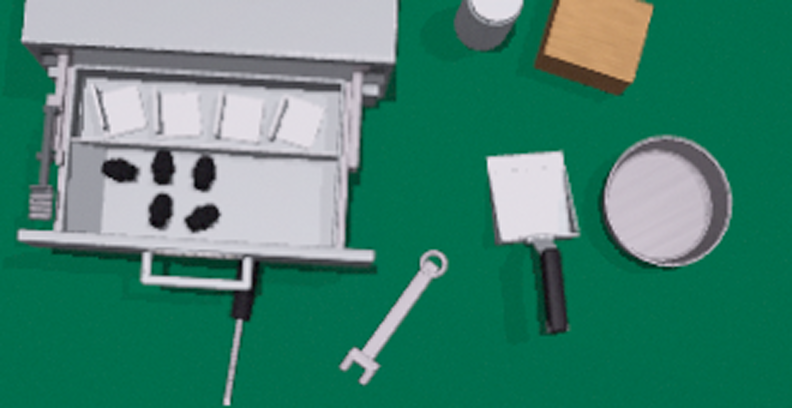

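```bash
cat >> h.py <<'E'
def yaw():
    q=env.get_state()['orientation']; m=R.from_quat([q[1],q[2],q[3],q[0]]).as_matrix(); return np.arctan2(m[1,0],m[0,0])
def plan(target,yaw1,n,yaw0=None,start=None):
    "rows: pos delta then turn, tool axes as at start of each row"
    y0=yaw() if yaw0 is None else yaw0; p=np.array(env.get_state()['tcp_pos'] if start is None else start)
    d=(np.array(target)-p)/n; dy=(yaw1-y0)/n
    print('from',np.round(p,4),'yaw',round(np.degrees(y0),2),'step mm',round(np.linalg.norm(d)*1000,1))
    for i in range(n):
        a=y0+dy*i; x=np.array([np.cos(a),np.sin(a)]); y=np.array([np.sin(a),-np.cos(a)])
        print('[%.4f,%.4f,%.4f] turn %.3f'%(d[:2]@x/.8,d[:2]@y/.8,-d[2]/.8,-np.degrees(dy)/5))
E
python3 -c "
from h import *
plan([.430,-.2545,.20],.096,10)"
```

```text
from [ 0.1884 -0.5433  0.2423] yaw 19.12 step mm 37.9
[0.0404,-0.0242,0.0053] turn 0.272
[0.0398,-0.0252,0.0053] turn 0.272
[0.0392,-0.0261,0.0053] turn 0.272
[0.0385,-0.0270,0.0053] turn 0.272
[0.0379,-0.0279,0.0053] turn 0.272
[0.0372,-0.0288,0.0053] turn 0.272
[0.0365,-0.0297,0.0053] turn 0.272
[0.0358,-0.0306,0.0053] turn 0.272
[0.0351,-0.0314,0.0053] turn 0.272
[0.0343,-0.0322,0.0053] turn 0.272
```

```bash
python3 -m creep '{"hand":[85,85,85,85,85],"delta_pos":[[0.040,-0.024,0.005],[0.040,-0.025,0.005],[0.039,-0.026,0.005],[0.0385,-0.027,0.005],[0.038,-0.028,0.005]],"turn":[0.27,0.27,0.27,0.27,0.27]}' && python3 -m creep '{"hand":[85,85,85,85,85],"delta_pos":[[0.037,-0.029,0.005],[0.0365,-0.030,0.005],[0.036,-0.0305,0.005],[0.035,-0.0315,0.005],[0.034,-0.032,0.005]],"turn":[0.27,0.27,0.27,0.27,0.27]}'
python3 - <<'E'
from h import *
np.set_printoptions(precision=4,suppress=True)
c=cam('wrist','w1')
plan([.430,-.2545,.082],.096,5)
for t in ['scoop_grip','scoop','scoop_tip']:
    for d in env.pinpoint('wrist',t)[:1]: print(t,d['score'],d['location'],at_z(c,d['location'],.09 if t=='scoop_grip' else 0))
E
```

```text
clock: 2.17
tcp_pos: [0.3098, -0.398, 0.2222]
orientation: [0.0, 0.994, 0.107, 0.0]
wrist_force: [1.5, -0.0, -0.1]
finger_gap: 0.0849
clock: 2.58
tcp_pos: [0.4303, -0.2529, 0.2024]
orientation: [0.0, 0.999, 0.048, 0.0]
wrist_force: [0.5, 0.3, 0.2]
finger_gap: 0.0848
from [ 0.4332 -0.2479  0.2016] yaw 5.81 step mm 24.0
[-0.0010,0.0016,0.0299] turn 0.012
[-0.0010,0.0016,0.0299] turn 0.012
[-0.0010,0.0016,0.0299] turn 0.012
[-0.0010,0.0016,0.0299] turn 0.012
[-0.0010,0.0016,0.0299] turn 0.012
scoop_grip 0.8 [212.0, 284.3] [ 0.4305 -0.2547  0.09  ]
scoop 0.91 [73.9, 283.2] [ 0.5503 -0.2421  0.    ]
scoop_tip 0.98 [24.1, 282.2] [ 0.5958 -0.2367  0.    ]
```

View pics/w1.png

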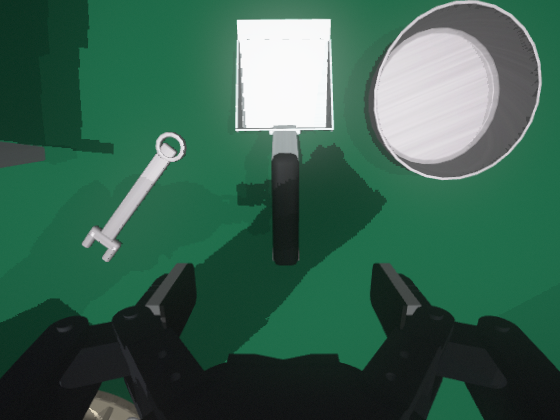

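```bash
python3 -m creep '{"hand":[85,85,85,85,85],"delta_pos":[[-0.001,0.0016,0.030],[-0.001,0.0016,0.030],[-0.001,0.0016,0.030],[-0.001,0.0016,0.030],[-0.001,0.0016,0.030]],"turn":[0,0,0,0,0]}' && python3 -m creep '{"hand":[85,60,30,10,10],"delta_pos":[[0,0,0],[0,0,0],[0,0,0],[0,0,0],[0,0,0]],"turn":[0,0,0,0,0]}' 120; python3 -m creep '{"hand":[10,10,10,10,10],"delta_pos":[[0,0,0],[0,0,0],[0,0,0],[0,0,0],[0,0,0]],"turn":[0,0,0,0,0]}' 120;  python3 -m creep '{"hand":[10,10,10,10,10],"delta_pos":[[0,0,-0.02],[0,0,-0.03],[0,0,-0.03],[0,0,-0.03],[0,0,-0.02]],"turn":[0,0,0,0,0]}' 120
python3 - <<'E'
from h import *
c=cam('scene','s2');c=cam('wrist','w2'); print(env.get_state())
E
python3 - <<'E'
import cv2,numpy as np
a=cv2.imread('pics/s2.png')[100:260,130:330]; b=cv2.imread('pics/w2.png')
a=cv2.resize(a,(400,320));b=cv2.resize(b,(400,300)); b=cv2.copyMakeBorder(b,0,20,0,0,cv2.BORDER_CONSTANT)
cv2.imwrite('pics/m2.png',np.hstack([a,b]))
E
```

```text
clock: 3.2
tcp_pos: [0.4252, -0.263, 0.0816]
orientation: [0.001, 0.999, 0.048, 0.0]
wrist_force: [0.7, 0.5, 0.4]
finger_gap: 0.0848
clock: 3.62
tcp_pos: [0.4269, -0.2624, 0.084]
orientation: [0.001, 0.999, 0.049, 0.001]
wrist_force: [0.3, -0.1, 0.2]
finger_gap: 0.0382
clock: 4.03
tcp_pos: [0.4268, -0.2618, 0.0834]
orientation: [0.001, 0.999, 0.049, 0.001]
wrist_force: [-0.3, 0.4, 6.3]
finger_gap: 0.0203
clock: 4.45
tcp_pos: [0.4261, -0.2614, 0.1882]
orientation: [0.001, 0.999, 0.049, 0.0]
wrist_force: [0.5, 0.5, -2.1]
finger_gap: 0.0204
{'clock': 4.55, 'joint_pos': array([-7.10613622e-01,  1.91083353e-01, -2.47895878e-01,  1.12678526e+00,
       -4.24890574e-04,  2.33251241e+00]), 'qvel': array([-2.71156831e-03,  3.05945866e-02, -6.65490260e-02, -5.34443091e-02,
        1.03870445e-03, -1.41605468e-05]), 'tau': array([ 9.75065748e-02, -4.16692507e+01,  2.97982872e+01,  7.51376543e-01,
        1.49008627e-01, -1.08509630e-02]), 'tcp_pos': array([ 0.42725018, -0.26230577,  0.18885269]), 'orientation': array([0.001887  , 0.99878513, 0.04921273, 0.00167756]), 'wrist_force': array([ 0.47616991, -1.53440913, -1.18160852]), 'ft_torque': array([-0.0214087 ,  0.21610715,  0.03270115]), 'finger_gap': 0.02047668986537926}
```

View pics/m2.png

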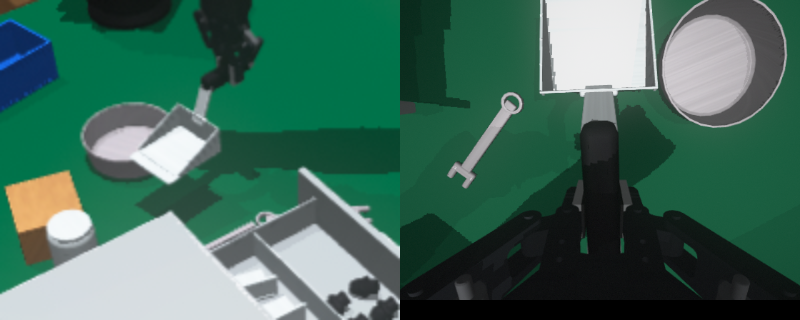

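```bash
cat >> h.py <<'E'
def bowl(n='wrist',save=None,v=True):
    "fit plane to bright bowl floor; returns pts"
    c=cam(n,save); W=cloud(c); s=env.get_state(); a=yaw(); t=s['tcp_pos']
    D=W-t; f=D[...,0]*np.cos(a)+D[...,1]*np.sin(a); l=-D[...,0]*np.sin(a)+D[...,1]*np.cos(a); z=D[...,2]
    m=(f>.05)&(f<.2)&(np.abs(l)<.05)&(z<-.0)&(z>-.2)&(c['pixels'].min(2)>120)
    ml=m&(np.abs(l)<.035)&(f>.075)
    F,L,Z=f[ml],l[ml],z[ml]
    # robust plane
    A=np.c_[F,L,np.ones(len(F))]; w=np.ones(len(F),bool)
    for _ in range(6):
        p=np.linalg.lstsq(A[w],Z[w],rcond=None)[0]; r=Z-A@p; w=np.abs(r)<max(.004,1.5*np.std(r[w]))
    print(n,'n',w.sum(),'pitch deg(+nose up)',np.degrees(np.arctan(p[0])).round(2),'roll',np.degrees(np.arctan(p[1])).round(2),'z at f=.12',round(p[2]+.12*p[0],4),'tip f',np.percentile(F[w],99.5).round(4),'lat range',np.percentile(l[m],[1,99]).round(4),'rms',np.std(r[w]).round(4),'tcp',t.round(4),'yaw',np.degrees(a).round(2),'t',round(s['clock'],2))
    return c
E
python3 - <<'E'
from h import *
bowl('wrist');bowl('scene');bowl('top')
print(env.get_state()['ft_torque'],env.get_state()['wrist_force'])
E
```

```text
wrist n 12902 pitch deg(+nose up) -0.14 roll -0.12 z at f=.12 -0.0813 tip f 0.1474 lat range [-0.0422  0.0481] rms 0.0007 tcp [ 0.4265 -0.2617  0.1869] yaw 5.64 t 4.6
scene n 440 pitch deg(+nose up) -0.29 roll 0.23 z at f=.12 -0.0802 tip f 0.1786 lat range [-0.0445  0.049 ] rms 0.0017 tcp [ 0.4257 -0.261   0.1856] yaw 5.63 t 4.65
top n 737 pitch deg(+nose up) -1.18 roll 0.13 z at f=.12 -0.0824 tip f 0.1714 lat range [-0.0402  0.0485] rms 0.0021 tcp [ 0.4253 -0.2606  0.1849] yaw 5.64 t 4.7
[ 0.01670566  0.2188076  -0.00945707] [ 0.35070901  0.24479384 -3.14213568]
```

```bash
python3 -m creep '{"hand":[10,10,10,10,10],"delta_pos":[[0,0,0],[0,0,0],[0,0,0],[0,0,0],[0,0,0]],"turn":[0,0,0,0,0]}' 60; python3 -c "
from h import *
bowl('wrist')"
python3 -m creep '{"hand":[10,10,10,10,10],"delta_pos":[[0,0,0],[0,0,0],[0,0,0],[0,0,0],[0,0,0]],"turn":[0,0,0,0,0]}' 20; python3 -c "
from h import *
bowl('wrist','w3');cam('scene','s3')"
```

```text
clock: 5.12
tcp_pos: [0.4258, -0.2612, 0.1859]
orientation: [-0.0, 0.999, 0.049, -0.0]
wrist_force: [0.6, -0.3, -2.0]
finger_gap: 0.0204
wrist n 12740 pitch deg(+nose up) -0.37 roll 0.13 z at f=.12 -0.0838 tip f 0.1463 lat range [-0.0412  0.0487] rms 0.0007 tcp [ 0.4259 -0.2612  0.186 ] yaw 5.62 t 5.17
clock: 5.58
tcp_pos: [0.426, -0.2613, 0.1864]
orientation: [0.0, 0.999, 0.049, 0.0]
wrist_force: [0.5, 0.8, -2.3]
finger_gap: 0.0204
wrist n 12750 pitch deg(+nose up) -0.35 roll 0.1 z at f=.12 -0.0836 tip f 0.1464 lat range [-0.0413  0.0487] rms 0.0007 tcp [ 0.426  -0.2613  0.1863] yaw 5.63 t 5.63
```

```bash
python3 -m creep '{"hand":[10,10,10,10,10],"delta_pos":[[0,0,-0.05],[0,0,0.05],[0,0,-0.05],[0,0,0.05],[0,0,-0.05]],"turn":[0,0,0,0,0]}' 20; python3 -c "
from h import *
bowl('wrist')"
python3 -m creep '{"hand":[10,10,10,10,10],"delta_pos":[[0.05,0,0.0],[-0.05,0,0.0],[0.05,0,0.0],[-0.05,0,0.0],[0,0,0.0]],"turn":[0,0,0,0,0]}' 20; python3 -c "
from h import *
bowl('wrist')"
```

```text
clock: 6.1
tcp_pos: [0.4067, -0.2449, 0.1992]
orientation: [-0.018, 0.998, 0.049, -0.019]
wrist_force: [-14.9, 12.0, -17.3]
finger_gap: 0.0202
wrist n 11099 pitch deg(+nose up) -2.01 roll 2.29 z at f=.12 -0.1052 tip f 0.1364 lat range [-0.036  0.049] rms 0.0007 tcp [ 0.4139 -0.2507  0.2168] yaw 5.66 t 6.15
clock: 6.57
tcp_pos: [0.4217, -0.2584, 0.2199]
orientation: [-0.005, 0.999, 0.05, -0.007]
wrist_force: [-1.6, 1.2, -2.0]
finger_gap: 0.02
wrist n 12373 pitch deg(+nose up) 0.24 roll 0.69 z at f=.12 -0.0851 tip f 0.1422 lat range [-0.0425  0.0476] rms 0.0007 tcp [ 0.4239 -0.2596  0.2226] yaw 5.65 t 6.62
```

```bash
python3 -m creep '{"hand":[10,10,10,10,10],"delta_pos":[[0,0,0.03],[0,0,0.035],[0,0,0.035],[0,0,0.02],[0,0,0]],"turn":[0,0,0,0,0]}' 20; python3 -m creep '{"hand":[20,20,20.4,20.4,20.4],"delta_pos":[[0,0,0],[0,0,0],[0,0,0],[0,0,0],[0,0,0]],"turn":[0,0,0,0,0]}' 20; python3 -c "
from h import *
bowl('wrist')"
python3 -m creep '{"hand":[20.8,20.8,20.8,20.8,20.8],"delta_pos":[[0,0,0],[0,0,0],[0,0,0],[0,0,0],[0,0,0]],"turn":[0,0,0,0,0]}' 20; python3 -c "
from h import *
bowl('wrist')"
python3 -m creep '{"hand":[21.2,21.2,21.2,21.2,21.2],"delta_pos":[[0,0,0],[0,0,0],[0,0,0],[0,0,0],[0,0,0]],"turn":[0,0,0,0,0]}' 20; python3 -c "
from h import *
bowl('wrist')"
```

```text
clock: 7.03
tcp_pos: [0.4244, -0.26, 0.1275]
orientation: [-0.002, 0.999, 0.049, -0.002]
wrist_force: [-0.4, 0.9, -2.8]
finger_gap: 0.0204
clock: 7.45
tcp_pos: [0.4267, -0.2619, 0.1315]
orientation: [0.001, 0.999, 0.049, 0.001]
wrist_force: [0.1, 0.2, -2.4]
finger_gap: 0.0211
wrist n 12825 pitch deg(+nose up) 1.1 roll -0.01 z at f=.12 -0.0803 tip f 0.1455 lat range [-0.045   0.0451] rms 0.0007 tcp [ 0.4265 -0.2617  0.1313] yaw 5.63 t 7.5
clock: 7.92
tcp_pos: [0.4259, -0.2613, 0.1302]
orientation: [-0.0, 0.999, 0.049, -0.0]
wrist_force: [0.2, -0.2, -2.7]
finger_gap: 0.0212
wrist n 12800 pitch deg(+nose up) 0.93 roll 0.14 z at f=.12 -0.0807 tip f 0.1452 lat range [-0.0447  0.0454] rms 0.0007 tcp [ 0.4259 -0.2613  0.1302] yaw 5.62 t 7.97
clock: 8.38
tcp_pos: [0.426, -0.2613, 0.1303]
orientation: [0.0, 0.999, 0.049, -0.0]
wrist_force: [-0.2, 0.1, -3.0]
finger_gap: 0.0213
wrist n 12798 pitch deg(+nose up) 0.96 roll 0.1 z at f=.12 -0.0807 tip f 0.1452 lat range [-0.0447  0.0454] rms 0.0007 tcp [ 0.426  -0.2613  0.1303] yaw 5.62 t 8.43
```

```bash
python3 -m creep '{"hand":[21.6,21.6,21.6,21.6,21.6],"delta_pos":[[0,0,0],[0,0,0],[0,0,0],[0,0,0],[0,0,0]],"turn":[0,0,0,0,0]}' 20; python3 -c "
from h import *
bowl('wrist')"
python3 -m creep '{"hand":[21.9,21.9,21.9,21.9,21.9],"delta_pos":[[0,0,0],[0,0,0],[0,0,0],[0,0,0],[0,0,0]],"turn":[0,0,0,0,0]}' 20; python3 -c "
from h import *
bowl('wrist')"
python3 -m creep '{"hand":[22.2,22.2,22.2,22.2,22.2],"delta_pos":[[0,0,0],[0,0,0],[0,0,0],[0,0,0],[0,0,0]],"turn":[0,0,0,0,0]}' 20; python3 -c "
from h import *
bowl('wrist')"
```

```text
clock: 8.85
tcp_pos: [0.426, -0.2613, 0.1303]
orientation: [0.0, 0.999, 0.049, 0.0]
wrist_force: [-0.0, 0.0, -2.2]
finger_gap: 0.0215
wrist n 12788 pitch deg(+nose up) 0.77 roll 0.1 z at f=.12 -0.0809 tip f 0.1453 lat range [-0.045   0.0452] rms 0.0007 tcp [ 0.426  -0.2613  0.1303] yaw 5.63 t 8.9
clock: 9.32
tcp_pos: [0.4261, -0.2614, 0.1305]
orientation: [0.0, 0.999, 0.049, 0.0]
wrist_force: [-0.0, -0.6, -0.4]
finger_gap: 0.0219
wrist n 8314 pitch deg(+nose up) -16.48 roll -0.02 z at f=.12 -0.123 tip f 0.1432 lat range [-0.0455  0.0447] rms 0.0007 tcp [ 0.4261 -0.2614  0.1305] yaw 5.62 t 9.37
clock: 9.78
tcp_pos: [0.426, -0.2613, 0.1303]
orientation: [0.0, 0.999, 0.049, 0.0]
wrist_force: [0.4, -0.5, 0.8]
finger_gap: 0.0221
wrist n 8045 pitch deg(+nose up) -0.4 roll 0.03 z at f=.12 -0.1294 tip f 0.143 lat range [-0.0457  0.0447] rms 0.0007 tcp [ 0.426  -0.2613  0.1303] yaw 5.63 t 9.83
```

```bash
python3 -m creep '{"hand":[40,40,40,40,40],"delta_pos":[[0,0,0],[0,0,0.02],[0,0,0.02],[0,0,0.02],[0,0,0]],"turn":[0,0,0,0,0]}' 120; python3 - <<'E'
from h import *
c=cam('wrist','w4'); print(env.get_state()['tcp_pos'],np.degrees(yaw()))
for t,z in [('scoop_grip',.09),('scoop_tip',0),('scoop',0)]:
    for d in env.pinpoint('wrist',t)[:1]: print(t,d['score'],d['location'],at_z(c,d['location'],z))
plan([.5164,-.068,.27],np.radians(88),20,start=[.426,-.2613,.27],yaw0=np.radians(5.63))
E
```

```text
clock: 10.25
tcp_pos: [0.4243, -0.2599, 0.0796]
orientation: [-0.002, 0.999, 0.049, -0.002]
wrist_force: [-0.5, 0.6, 0.3]
finger_gap: 0.0401
[ 0.42483926 -0.26030051  0.08101215] 5.622816922111563
scoop_grip 0.64 [335.5, 286.3] [ 0.39958405 -0.26448521  0.09      ]
scoop 0.9 [90.5, 284.8] [ 0.51628537 -0.25224629  0.        ]
from [ 0.426  -0.2613  0.27  ] yaw 5.63 step mm 10.7
[0.0068,-0.0115,-0.0000] turn -0.824
[0.0076,-0.0110,-0.0000] turn -0.824
[0.0084,-0.0104,-0.0000] turn -0.824
[0.0091,-0.0097,-0.0000] turn -0.824
[0.0098,-0.0091,-0.0000] turn -0.824
[0.0104,-0.0083,-0.0000] turn -0.824
[0.0110,-0.0076,-0.0000] turn -0.824
[0.0115,-0.0068,-0.0000] turn -0.824
[0.0120,-0.0059,-0.0000] turn -0.824
[0.0123,-0.0050,-0.0000] turn -0.824
[0.0127,-0.0041,-0.0000] turn -0.824
[0.0129,-0.0032,-0.0000] turn -0.824
[0.0131,-0.0023,-0.0000] turn -0.824
[0.0133,-0.0013,-0.0000] turn -0.824
[0.0133,-0.0004,-0.0000] turn -0.824
[0.0133,0.0006,-0.0000] turn -0.824
[0.0132,0.0015,-0.0000] turn -0.824
[0.0131,0.0025,-0.0000] turn -0.824
[0.0129,0.0034,-0.0000] turn -0.824
[0.0126,0.0043,-0.0000] turn -0.824
```

View pics/w4.png

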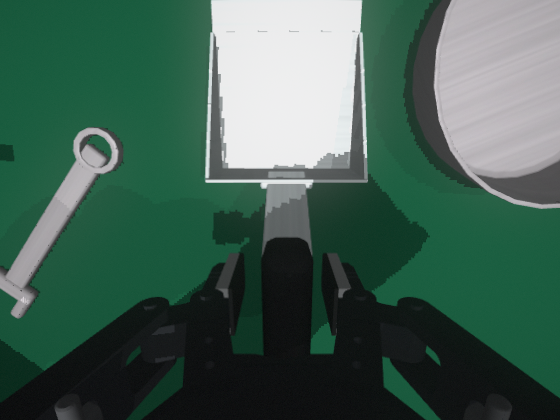

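```bash
python3 -m creep '{"hand":[40,40,40,20,10],"delta_pos":[[-0.017,0,0],[-0.018,0,0],[0,0,0],[0,0,0],[0,0,0]],"turn":[0,0,0,0,0]}' 120;python3 -m creep '{"hand":[10,10,10,10,10],"delta_pos":[[0,0,0],[0,0,0],[0,0,0],[0,0,0],[0,0,0]],"turn":[0,0,0,0,0]}' 120; python3 - <<'E'
from h import *
c=bowl('wrist','w5')
for t,z in [('scoop_grip',.09),('scoop_tip',0),('scoop',0)]:
    for d in env.pinpoint('wrist',t)[:1]: print(t,d['score'],d['location'],at_z(c,d['location'],z))
plan([.5164,-.068,.27],np.radians(88),20)
E
```

```text
clock: 10.87
tcp_pos: [0.3988, -0.2647, 0.0834]
orientation: [0.001, 0.999, 0.049, 0.001]
wrist_force: [-1.3, 0.9, 6.0]
finger_gap: 0.02
clock: 11.28
tcp_pos: [0.3989, -0.2647, 0.0835]
orientation: [0.001, 0.999, 0.049, 0.0]
wrist_force: [-3.3, 0.6, 7.2]
finger_gap: 0.0202
wrist n 12812 pitch deg(+nose up) 0.15 roll 0.0 z at f=.12 -0.0822 tip f 0.146 lat range [-0.0451  0.0451] rms 0.0007 tcp [ 0.3989 -0.2646  0.0835] yaw 5.64 t 11.33
scoop_grip 0.56 [283.8, 284.4] [ 0.39966445 -0.26574693  0.09      ]
scoop 0.92 [49.1, 279.8] [ 0.51644888 -0.25161745  0.        ]
from [ 0.3989 -0.2647  0.0835] yaw 5.64 step mm 14.8
[0.0085,-0.0115,-0.0117] turn -0.824
[0.0093,-0.0109,-0.0117] turn -0.824
[0.0101,-0.0102,-0.0117] turn -0.824
[0.0108,-0.0094,-0.0117] turn -0.824
[0.0114,-0.0086,-0.0117] turn -0.824
[0.0120,-0.0078,-0.0117] turn -0.824
[0.0125,-0.0069,-0.0117] turn -0.824
[0.0130,-0.0060,-0.0117] turn -0.824
[0.0134,-0.0050,-0.0117] turn -0.824
[0.0137,-0.0041,-0.0117] turn -0.824
[0.0140,-0.0031,-0.0117] turn -0.824
[0.0142,-0.0020,-0.0117] turn -0.824
[0.0143,-0.0010,-0.0117] turn -0.824
[0.0143,0.0000,-0.0117] turn -0.824
[0.0143,0.0010,-0.0117] turn -0.824
[0.0142,0.0021,-0.0117] turn -0.824
[0.0140,0.0031,-0.0117] turn -0.824
[0.0137,0.0041,-0.0117] turn -0.824
[0.0134,0.0050,-0.0117] turn -0.824
[0.0130,0.0060,-0.0117] turn -0.824
```

```bash
python3 -m creep '{"hand":[10,10,10,10,10],"delta_pos":[[0.0085,-0.0115,-0.0234],[0.0093,-0.011,-0.0234],[0.010,-0.010,-0.0234],[0.011,-0.0094,-0.0234],[0.0114,-0.0086,-0.0234]],"turn":[-0.824,-0.824,-0.824,-0.824,-0.824]}' 120
python3 -m creep '{"hand":[10,10,10,10,10],"delta_pos":[[0.012,-0.0078,-0.0234],[0.0125,-0.0069,-0.0234],[0.013,-0.006,-0.0234],[0.0134,-0.005,-0.0234],[0.0137,-0.004,-0.0234]],"turn":[-0.824,-0.824,-0.824,-0.824,-0.824]}' 120
python3 -m creep '{"hand":[10,10,10,10,10],"delta_pos":[[0.014,-0.003,0],[0.0142,-0.002,0],[0.0143,-0.001,0],[0.0143,0,0],[0.0143,0.001,0]],"turn":[-0.824,-0.824,-0.824,-0.824,-0.824]}' 120
python3 -m creep '{"hand":[10,10,10,10,10],"delta_pos":[[0.0142,0.002,0],[0.014,0.003,0],[0.0137,0.004,0],[0.0134,0.005,0],[0.013,0.006,0]],"turn":[-0.824,-0.824,-0.824,-0.824,-0.824]}' 120
python3 - <<'E'
from h import *
np.set_printoptions(precision=4,suppress=True)
c=bowl('wrist','w6'); W=cloud(c); z=W[...,2]
c2=cam('top','t6'); W2=cloud(c2)
for n,W in (('wrist',W),('top',W2)):
    z=W[...,2]
    m=(np.abs(z-.16)<.006)&(W[...,0]>.44)&(W[...,0]<.49)&(W[...,1]<.32)&(W[...,1]>-.04)
    P=W[m]; 
    if len(P)>50: print(n,'panel',len(P),np.polyfit(P[:,1],P[:,0],1), np.polyval(np.polyfit(P[:,1],P[:,0],1),[0,.14]))
    m=(np.abs(z-.132)<.006)&(W[...,0]>.55)&(W[...,0]<.6)&(W[...,1]<.28)&(W[...,1]>.01)
    P=W[m]
    if len(P)>20: print(n,'div',len(P),np.polyfit(P[:,1],P[:,0],1),np.polyval(np.polyfit(P[:,1],P[:,0],1),[0,.14]))
print(env.get_state()['tcp_pos'],np.degrees(yaw()))
E
```

```text
clock: 11.9
tcp_pos: [0.4282, -0.2143, 0.1768]
orientation: [0.0, 0.973, 0.229, -0.0]
wrist_force: [0.4, -0.7, -2.4]
finger_gap: 0.0202
clock: 12.32
tcp_pos: [0.4575, -0.1651, 0.2704]
orientation: [0.0, 0.917, 0.399, -0.0]
wrist_force: [0.2, -0.4, -2.1]
finger_gap: 0.0202
clock: 12.73
tcp_pos: [0.4871, -0.1159, 0.2695]
orientation: [0.0, 0.831, 0.557, -0.0]
wrist_force: [-0.3, 0.3, -2.5]
finger_gap: 0.0202
clock: 13.15
tcp_pos: [0.5163, -0.0666, 0.2694]
orientation: [0.0, 0.718, 0.696, -0.0]
wrist_force: [-0.2, -0.2, -2.5]
finger_gap: 0.0202
wrist n 12556 pitch deg(+nose up) -0.28 roll 0.06 z at f=.12 -0.083 tip f 0.1447 lat range [-0.0443  0.0463] rms 0.0007 tcp [ 0.5171 -0.0651  0.2693] yaw 88.53 t 13.2
wrist panel 1210 [-0.0053  0.4613] [0.4613 0.4606]
top panel 570 [0.0317 0.4607] [0.4607 0.4651]
top div 82 [0.0125 0.5753] [0.5753 0.5771]
[ 0.5165 -0.066   0.2693] 88.20840113121808
```

View pics/w6.png

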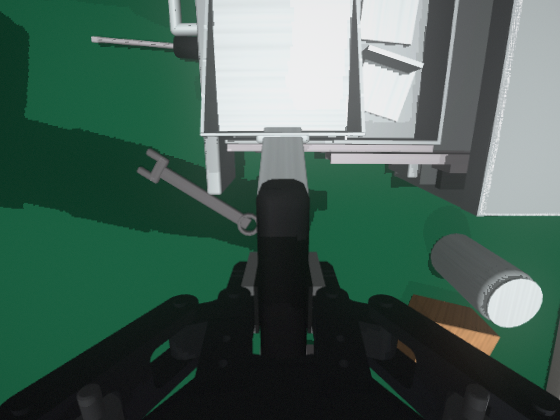

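View pics/t6.png

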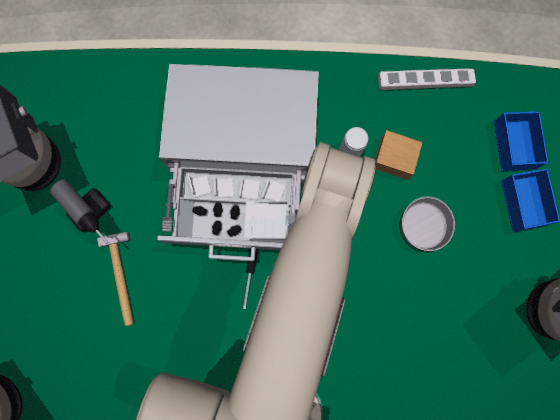

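```bash
python3 -m creep '{"hand":[10,10,10,10,10],"delta_pos":[[0,0,0.02],[0,0,0.025],[0,0,0.025],[0,0,0.02],[0,0,0.01]],"turn":[0,0,0,0,0]}' 120; python3 - <<'E'
from h import *
c=bowl('wrist','w7'); s=env.get_state(); print(s['tcp_pos'],s['wrist_force'],np.degrees(yaw()))
cam('scene','s7')
import cv2
a=cv2.imread('pics/s7.png')[180:330,200:400]; b=cv2.imread('pics/w7.png')
a=cv2.resize(a,(400,300),interpolation=cv2.INTER_CUBIC);b=cv2.resize(b,(400,300))
cv2.imwrite('pics/m7.png',np.hstack([a,b]))
E
```

```text
clock: 13.67
tcp_pos: [0.5144, -0.0673, 0.1873]
orientation: [-0.001, 0.72, 0.694, -0.001]
wrist_force: [0.1, -0.1, -2.2]
finger_gap: 0.0202
wrist n 12782 pitch deg(+nose up) -0.22 roll 0.24 z at f=.12 -0.0824 tip f 0.1461 lat range [-0.0451  0.0487] rms 0.0007 tcp [ 0.514  -0.0672  0.1866] yaw 87.95 t 13.72
[ 0.51403724 -0.06721753  0.18658362] [-0.35226174  0.07558485 -3.01982559] 87.95428397095499
```

View pics/m7.png

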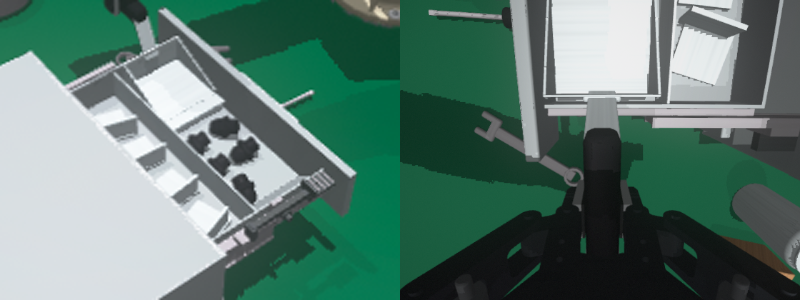

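```bash
python3 -m creep '{"hand":[10,10,10,10,10],"delta_pos":[[0,0,0.005],[0,0,0.005],[0,0,0.003],[0,0,0],[0,0,0]],"turn":[0,0,0,0,0]}' 120; python3 - <<'E'
from h import *
np.set_printoptions(precision=4,suppress=True)
c=bowl('wrist','w8'); W=cloud(c); s=env.get_state(); t=s['tcp_pos']; print(t,s['wrist_force'])
for y0 in (.0,.02,.04,.06,.08):
    m=np.abs(W[...,1]-y0)<.008
    P=W[m&(W[...,0]>.44)&(W[...,0]<.6)&(W[...,2]>.08)]
    # print height profile by x bins
    b=np.arange(.45,.592,.004); print(y0,[(round(x,3),round(np.nanmax(P[(P[:,0]>=x)&(P[:,0]<x+.004)][:,2]),3)) for x in b if ((P[:,0]>=x)&(P[:,0]<x+.004)).sum()>3])
E
```

```text
clock: 14.18
tcp_pos: [0.5157, -0.0675, 0.1794]
orientation: [0.0, 0.719, 0.695, 0.0]
wrist_force: [0.3, 1.2, -2.8]
finger_gap: 0.0203
wrist n 12810 pitch deg(+nose up) -0.23 roll -0.02 z at f=.12 -0.0832 tip f 0.1461 lat range [-0.045   0.0463] rms 0.0007 tcp [ 0.5158 -0.0675  0.1795] yaw 88.02 t 14.23
[ 0.5158 -0.0675  0.1795] [ 0.0731 -0.6305 -1.4832]
0.0 [(np.float64(0.454), np.float64(0.161)), (np.float64(0.458), np.float64(0.161)), (np.float64(0.462), np.float64(0.161)), (np.float64(0.466), np.float64(0.16)), (np.float64(0.47), np.float64(0.139)), (np.float64(0.474), np.float64(0.139)), (np.float64(0.478), np.float64(0.139)), (np.float64(0.482), np.float64(0.14)), (np.float64(0.486), np.float64(0.14)), (np.float64(0.49), np.float64(0.14)), (np.float64(0.494), np.float64(0.14)), (np.float64(0.498), np.float64(0.14)), (np.float64(0.502), np.float64(0.14)), (np.float64(0.506), np.float64(0.152)), (np.float64(0.51), np.float64(0.151)), (np.float64(0.514), np.float64(0.151)), (np.float64(0.518), np.float64(0.151)), (np.float64(0.522), np.float64(0.15)), (np.float64(0.526), np.float6
[... 4809 characters left out ...]
.51), np.float64(0.098)), (np.float64(0.514), np.float64(0.098)), (np.float64(0.518), np.float64(0.098)), (np.float64(0.522), np.float64(0.098)), (np.float64(0.526), np.float64(0.098)), (np.float64(0.53), np.float64(0.098)), (np.float64(0.534), np.float64(0.099)), (np.float64(0.538), np.float64(0.098)), (np.float64(0.542), np.float64(0.098)), (np.float64(0.546), np.float64(0.098)), (np.float64(0.55), np.float64(0.098)), (np.float64(0.554), np.float64(0.098)), (np.float64(0.558), np.float64(0.098)), (np.float64(0.562), np.float64(0.107)), (np.float64(0.57), np.float64(0.11)), (np.float64(0.574), np.float64(0.106)), (np.float64(0.586), np.float64(0.091)), (np.float64(0.59), np.float64(0.095))]
```

```bash
python3 -m creep '{"hand":[10,10,10,10,10],"delta_pos":[[0,0.0025,0.004],[0,0,0.004],[0,0,0.0015],[0,0,0],[0,0,0]],"turn":[0,0,0,0,0]}' 120; python3 - <<'E'
from h import *
c=bowl('wrist'); s=env.get_state(); print(s['tcp_pos'],s['wrist_force'])
E
python3 -m creep '{"hand":[10,10,10,10,10],"delta_pos":[[0,0,0.0015],[0,0,0.001],[0,0,0],[0,0,0],[0,0,0]],"turn":[0,0,0,0,0]}' 120
```

```text
clock: 14.65
tcp_pos: [0.5178, -0.0675, 0.1717]
orientation: [0.0, 0.719, 0.695, 0.0]
wrist_force: [1.1, -0.9, -0.5]
finger_gap: 0.02
wrist n 12827 pitch deg(+nose up) 0.01 roll -0.05 z at f=.12 -0.0825 tip f 0.1459 lat range [-0.0455  0.0462] rms 0.0007 tcp [ 0.5178 -0.0675  0.1717] yaw 88.02 t 14.7
[ 0.51784848 -0.06750376  0.1716814 ] [-0.07719389  0.00791711 -0.07561294]
clock: 15.12
tcp_pos: [0.5183, -0.0679, 0.1714]
orientation: [0.001, 0.719, 0.695, 0.001]
wrist_force: [-2.0, -1.1, 10.0]
finger_gap: 0.0201
```

```bash
python3 -m creep '{"hand":[10,10,10,10,10],"delta_pos":[[0.008,0,-0.0015],[0.018,0,0],[0.024,0,0],[0.024,0,0],[0.024,0,0]],"turn":[0,0,0,0,0]}' 120;python3 -m creep '{"hand":[10,10,10,10,10],"delta_pos":[[0.024,0,0],[0.022,0,0],[0.016,0,0],[0.008,0,0],[0,0,0]],"turn":[0,0,0,0,0]}' 120; python3 - <<'E'
from h import *
c=cam('scene','s9');cam('wrist','w9'); s=env.get_state(); print(s['tcp_pos'],s['wrist_force'],np.degrees(yaw()))
a=cv2.imread('pics/s9.png')[190:320,220:393]; b=cv2.imread('pics/w9.png')
a=cv2.resize(a,(400,300),interpolation=cv2.INTER_CUBIC);b=cv2.resize(b,(400,300))
cv2.imwrite('pics/m9.png',np.hstack([a,b]))
E
```

```text
clock: 15.53
tcp_pos: [0.5209, 0.0106, 0.1716]
orientation: [0.001, 0.72, 0.694, 0.0]
wrist_force: [-0.4, -4.6, 4.5]
finger_gap: 0.0203
clock: 15.95
tcp_pos: [0.5228, 0.0681, 0.1715]
orientation: [0.001, 0.719, 0.695, 0.001]
wrist_force: [-0.2, 0.3, 3.8]
finger_gap: 0.0199
[0.52271923 0.06777219 0.17126609] [-0.27874663  2.48655695  5.09069188] 88.0838859545314
```

View pics/m9.png

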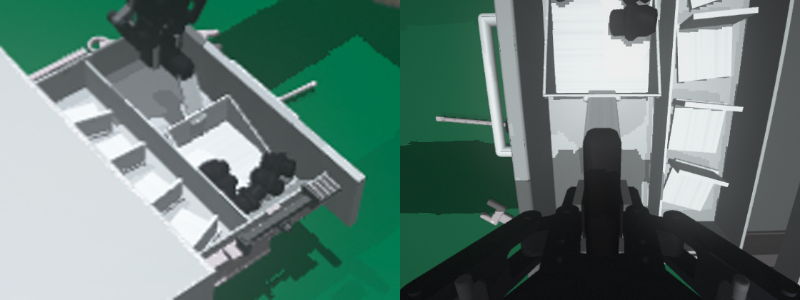

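```bash
python3 -m creep '{"hand":[10,10,10,10,10],"delta_pos":[[0.004,0,0],[0.004,0,0],[0.004,0,0],[0.004,0,0],[0.003,0,0]],"turn":[0,0,0,0,0]}' 120; python3 - <<'E'
from h import *
c=cam('scene','s10');cam('wrist','w10'); s=env.get_state(); print(s['tcp_pos'],s['wrist_force'],np.degrees(yaw()))
a=cv2.imread('pics/s10.png')[190:320,220:393]; b=cv2.imread('pics/w10.png')
a=cv2.resize(a,(400,300),interpolation=cv2.INTER_CUBIC);b=cv2.resize(b,(400,300))
cv2.imwrite('pics/m10.png',np.hstack([a,b]))
E
```

```text
clock: 16.47
tcp_pos: [0.5234, 0.0802, 0.1716]
orientation: [0.002, 0.72, 0.694, -0.001]
wrist_force: [-0.1, -7.1, 9.3]
finger_gap: 0.0203
[0.52339746 0.08030667 0.17165227] [-1.16000244 -6.99346662  8.53991024] 87.93581243175092
```

View pics/m10.png

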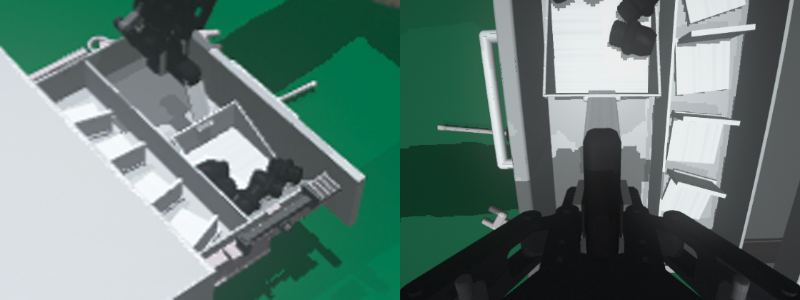

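```bash
python3 -m creep '{"hand":[10,10,10,10,10],"delta_pos":[[-0.003,0,0.002],[-0.006,0,0.005],[-0.006,0,0.005],[-0.0055,0,0.0055],[-0.005,0,0.006]],"turn":[0,0,0,0,0]}' 20; python3 - <<'E'
from h import *
s=env.get_state(); print(s['tcp_pos'],s['wrist_force'],s['ft_torque'],np.degrees(yaw()),s['finger_gap'])
c=cam('scene','s11');c=bowl('wrist','w11'); 
a=cv2.imread('pics/s11.png')[190:320,220:393]; b=cv2.imread('pics/w11.png')
a=cv2.resize(a,(400,300),interpolation=cv2.INTER_CUBIC);b=cv2.resize(b,(400,300))
cv2.imwrite('pics/m11.png',np.hstack([a,b]))
E
```

```text
clock: 16.98
tcp_pos: [0.5233, 0.061, 0.154]
orientation: [0.001, 0.719, 0.695, 0.002]
wrist_force: [-1.0, -3.6, 15.3]
finger_gap: 0.0202
[0.52332058 0.06096292 0.15402226] [-1.0282457  -3.63542214 15.28619636] [0.23802818 0.32404742 0.13498656] 87.99396335533638 0.020201075533286705
wrist n 9803 pitch deg(+nose up) 13.11 roll -0.1 z at f=.12 -0.0562 tip f 0.1354 lat range [-0.0467  0.0469] rms 0.0008 tcp [0.5231 0.0603 0.1533] yaw 87.94 t 17.08
```

View pics/m11.png

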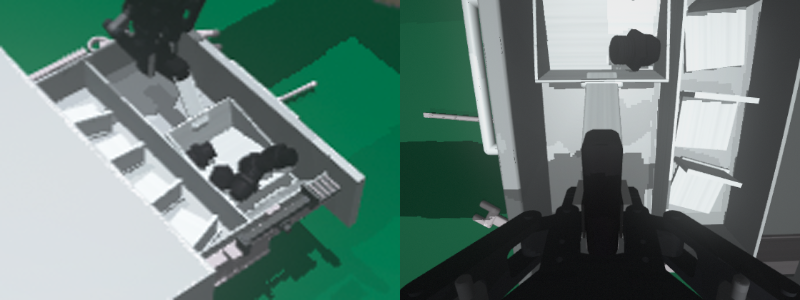

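```bash
python3 - <<'E'
from h import *
np.set_printoptions(precision=4,suppress=True)
c=cam('scene','s12'); W=cloud(c); px=c['pixels'].astype(int)
a=yaw(); t=env.get_state()['tcp_pos']
m=(px.max(2)<60)&(W[...,0]>.46)&(W[...,0]<.58)&(W[...,1]>.12)&(W[...,1]<.3)&(W[...,2]>.085)&(W[...,2]<.15)
P=W[m]; print(len(P))
Y=P[:,1]; 
for lo in np.arange(.14,.30,.01):
    q=P[(Y>=lo)&(Y<lo+.01)]
    if len(q): print(round(lo,2),len(q),'z',q[:,2].min(),q[:,2].max(),'x',q[:,0].min(),q[:,0].max())
th=np.radians(13.1); g=np.array([0,t[2]+.008]); 
# tip rel grip rotated
v=np.array([169.5,-90])/1000; tip=np.array([v[0]*np.cos(th)-v[1]*np.sin(th), v[0]*np.sin(th)+v[1]*np.cos(th)]); v=np.array([65.5,-90])/1000; b=np.array([v[0]*np.cos(th)-v[1]*np.sin(th), v[0]*np.sin(th)+v[1]*np.cos(th)])
print('tip y,z',t[1]+tip[0],t[2]+.008+tip[1],'back',t[1]+b[0],t[2]+.008+b[1])
im=cv2.imread('pics/s12.png')[215:300,265:375]; cv2.imwrite('pics/z12.png',cv2.resize(im,None,fx=7,fy=7,interpolation=cv2.INTER_CUBIC))
E
```

```text
355
0.15 2 z 0.11738668649703443 0.12210174418845021 x 0.5572051749155449 0.5580293877709368
0.16 23 z 0.10120346072488928 0.12142335459776621 x 0.5349565630695868 0.559781423540079
0.17 3 z 0.10805407265919265 0.11451436320099917 x 0.5522910586301218 0.5591253076216257
0.21 30 z 0.12044030537673356 0.1368525668384677 x 0.5191557729620305 0.5752484832415279
0.22 75 z 0.11406277107814244 0.13914517285908212 x 0.49472926727873034 0.5750108590362862
0.23 106 z 0.11585231189850953 0.14146413928855672 x 0.48585565658365515 0.5688053048612048
0.24 101 z 0.11495271958680797 0.14227232703146986 x 0.4846436083612531 0.5707186671287605
0.25 13 z 0.12396237809022592 0.13491941121222062 x 0.48903505090090693 0.5640309418156988
0.29 2 z 0.11122812322824871 0.11480479197932225 x 0.5062268186820076 0.5063384802046453
tip y,z 0.2458886894053784 0.11212241609266804 back 0.14459518880835698 0.08855068011923511
```

View pics/z12.png

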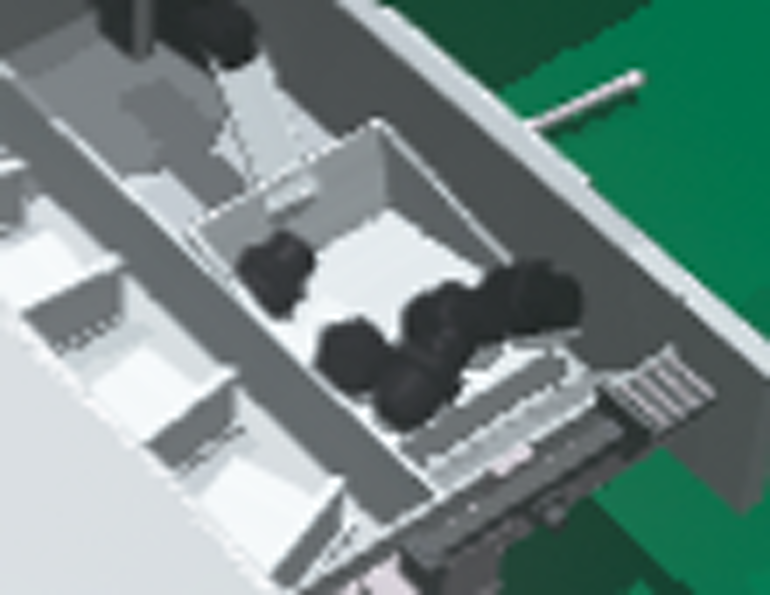

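```bash
python3 -m creep '{"hand":[10,10,10,10,10],"delta_pos":[[-0.003,0,0.0045],[-0.003,0,0.0045],[-0.003,0,0.0045],[-0.003,0,0.0045],[-0.001,0,0.002]],"turn":[0,0,0,0,0]}' 20; python3 -m creep '{"hand":[10,10,10,10,10],"delta_pos":[[0,0,0],[0,0,0],[0,0,-0.003],[0,0,-0.006],[0,0,-0.012]],"turn":[0,0,0,0,0]}' 120;python3 - <<'E'
from h import *
s=env.get_state(); print(s['tcp_pos'],s['wrist_force'],s['ft_torque'],np.degrees(yaw()),s['finger_gap'])
c=cam('scene','s13');c=bowl('wrist','w13'); 
a=cv2.imread('pics/s13.png')[210:300,255:375]; b=cv2.imread('pics/w13.png')
a=cv2.resize(a,(400,300),interpolation=cv2.INTER_CUBIC);b=cv2.resize(b,(400,300))
cv2.imwrite('pics/m13.png',np.hstack([a,b]))
E
```

```text
clock: 17.55
tcp_pos: [0.523, 0.0493, 0.1377]
orientation: [0.002, 0.72, 0.694, 0.0]
wrist_force: [-0.0, -6.6, 13.1]
finger_gap: 0.0206
clock: 17.97
tcp_pos: [0.5195, 0.0509, 0.151]
orientation: [-0.002, 0.719, 0.695, -0.002]
wrist_force: [-0.3, 0.1, -4.3]
finger_gap: 0.0204
[0.51948943 0.05090236 0.15097569] [-0.29976786  0.07391237 -4.26689782] [-0.43648497  0.02190633 -0.0083094 ] 88.00093014604349 0.020374943371057854
wrist n 4438 pitch deg(+nose up) -32.12 roll 2.27 z at f=.12 -0.0369 tip f 0.1283 lat range [-0.0481  0.0481] rms 0.002 tcp [0.5216 0.0511 0.1533] yaw 88.02 t 18.07
```

View pics/m13.png

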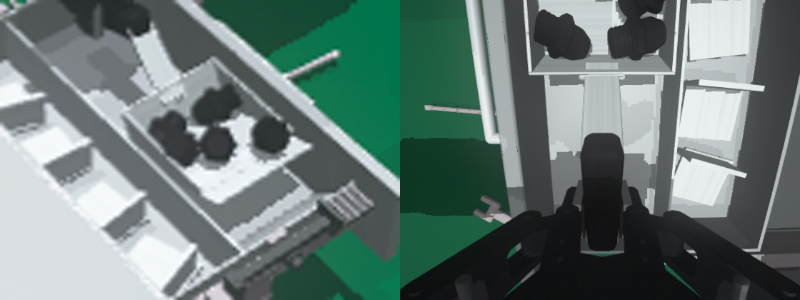

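```bash
cat >> h.py <<'E'
def plan2(start,yaw0,target,yaw1,n,ramp=(.25,.5,.75)):
    w=np.ones(n); k=len(ramp); w[:k]=ramp; w[-k:]=ramp[::-1]; w/=w.sum()
    d=np.array(target)-np.array(start); a=yaw0; dy=yaw1-yaw0; out=[];tu=[]
    for i in range(n):
        x=np.array([np.cos(a),np.sin(a)]); y=np.array([np.sin(a),-np.cos(a)]); e=d*w[i]/.8
        out.append([round(float(v),4) for v in (e[:2]@x,e[:2]@y,-e[2])]); tu.append(round(-np.degrees(dy*w[i])/5,3)); a+=dy*w[i]
    for j in range(0,n,5): print('"delta_pos":',str(out[j:j+5]).replace(' ',''),'"turn":',tu[j:j+5])
    print('max step mm',np.linalg.norm(d*w.max())*1000)
E
python3 -m creep '{"hand":[10,10,10,10,10],"delta_pos":[[0,0,-0.012],[0,0,-0.03],[0,0,-0.045],[0,0,-0.04],[0,0,-0.02]],"turn":[0,0,0,0,0]}' 120
python3 - <<'E'
from h import *
s=env.get_state(); print(s['tcp_pos'],np.degrees(yaw()),s['wrist_force'],s['ft_torque'])
c=cam('scene','s14');cam('wrist','w14');c=cam('top','t14')
for d in env.pinpoint('top','dish')[:1]: print(d,at_z(c,d['location'],0))
W=cloud(c);z=W[...,2]
P=W[(z>.038)&(z<.056)&(np.hypot(W[...,0]-.537,W[...,1]+.395)<.1)][:,:2]; print(cv2.minEnclosingCircle((P*1000).astype(np.float32)))
a=cv2.imread('pics/s14.png')[190:310,225:385]; b=cv2.imread('pics/w14.png')
a=cv2.resize(a,(400,300),interpolation=cv2.INTER_CUBIC);b=cv2.resize(b,(400,300))
cv2.imwrite('pics/m14.png',np.hstack([a,b]))
plan2([.521,.051,.27],np.radians(88),[.427,-.400,.27],0,25)
E
```

```text
clock: 18.48
tcp_pos: [0.5225, 0.0514, 0.2745]
orientation: [0.002, 0.719, 0.695, 0.001]
wrist_force: [0.6, -0.1, -2.7]
finger_gap: 0.0203
[0.52250895 0.05139261 0.27445811] 88.04432337176456 [ 0.57963891 -0.13256327 -2.7213825 ] [-0.35671721 -0.11137503 -0.12400837]
{'location': [225.4, 419.7], 'score': 0.56} [ 0.54009242 -0.38885887  0.        ]
((541.0221557617188, -400.6658935546875), 78.35791015625)
"delta_pos": [[-0.0064,-0.0011,-0.0],[-0.0129,-0.002,-0.0],[-0.0195,-0.0023,-0.0],[-0.0261,-0.0017,-0.0],[-0.0262,0.0001,-0.0]] "turn": [np.float64(0.2), np.float64(0.4), np.float64(0.6), np.float64(0.8), np.float64(0.8)]
"delta_pos": [[-0.0261,0.0019,-0.0],[-0.0259,0.0037,-0.0],[-0.0256,0.0055,-0.0],[-0.0251,0.0073,-0.0],[-0.0246,0.009,-0.0]] "turn": [np.float64(0.8), np.float64(0.8), np.float64(0.8), np.float64(0.8), np.float64(0.8)]
"delta_pos": [[-0.0239,0.0107,-0.0],[-0.0231,0.0124,-0.0],[-0.0221,0.014,-0.0],[-0.0211,0.0155,-0.0],[-0.02,0.0169,-0.0]] "turn": [np.float64(0.8), np.float64(0.8), np.float64(0.8), np.float64(0.8), np.float64(0.8)]
"delta_pos": [[-0.0188,0.0183,-0.0],[-0.0174,0.0195,-0.0],[-0.016,0.0207,-0.0],[-0.0146,0.0218,-0.0],[-0.013,0.0227,-0.0]] "turn": [np.float64(0.8), np.float64(0.8), np.float64(0.8), np.float64(0.8), np.float64(0.8)]
"delta_pos": [[-0.0114,0.0236,-0.0],[-0.0097,0.0243,-0.0],[-0.006,0.0187,-0.0],[-0.0033,0.0127,-0.0],[-0.0014,0.0064,-0.0]] "turn": [np.float64(0.8), np.float64(0.8), np.float64(0.6), np.float64(0.4), np.float64(0.2)]
max step mm 20.940539590638718
```

View pics/m14.png

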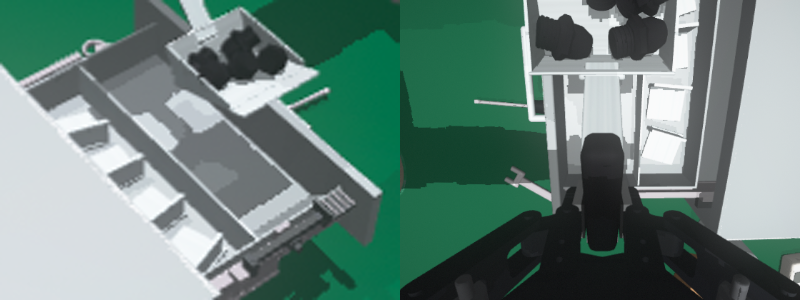

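```bash

python3 -m creep '{"hand":[10,10,10,10,10],"delta_pos":[[-0.0064,-0.001,0],[-0.013,-0.002,0],[-0.0195,-0.0023,0],[-0.026,-0.0017,0],[-0.026,0,0]],"turn":[0.2,0.4,0.6,0.8,0.8]}' 120
python3 -m creep '{"hand":[10,10,10,10,10],"delta_pos":[[-0.026,0.002,0],[-0.026,0.0037,0],[-0.0256,0.0055,0],[-0.025,0.0073,0],[-0.0246,0.009,0]],"turn":[0.8,0.8,0.8,0.8,0.8]}' 120
python3 -m creep '{"hand":[10,10,10,10,10],"delta_pos":[[-0.024,0.0107,0],[-0.023,0.0124,0],[-0.022,0.014,0],[-0.021,0.0155,0],[-0.02,0.017,0]],"turn":[0.8,0.8,0.8,0.8,0.8]}' 120
python3 -m creep '{"hand":[10,10,10,10,10],"delta_pos":[[-0.0188,0.0183,0],[-0.0174,0.0195,0],[-0.016,0.0207,0],[-0.0146,0.0218,0],[-0.013,0.0227,0]],"turn":[0.8,0.8,0.8,0.8,0.8]}' 120
python3 -m creep '{"hand":[10,10,10,10,10],"delta_pos":[[-0.0114,0.0236,0],[-0.0097,0.0243,0],[-0.006,0.0187,0],[-0.0033,0.0127,0],[-0.0014,0.0064,0]],"turn":[0.8,0.8,0.6,0.4,0.2]}' 120
python3 - <<'E'
from h import *
s=env.get_state(); print(s['tcp_pos'],np.degrees(yaw()),s['wrist_force'],s['ft_torque'],s['joint_pos'])
c=cam('scene','s15');c=cam('wrist','w15')
for d in env.pinpoint('wrist','dish_mid')[:1]: print(d,at_z(c,d['location'],0.03))
a=cv2.imread('pics/s15.png')[90:240,120:320]; b=cv2.imread('pics/w15.png')
a=cv2.resize(a,(400,300),interpolation=cv2.INTER_CUBIC);b=cv2.resize(b,(400,300))
cv2.imwrite('pics/m15.png',np.hstack([a,b]))
E
```

```text
clock: 19.1
tcp_pos: [0.5055, -0.0214, 0.2686]
orientation: [-0.001, 0.8, 0.6, -0.001]
wrist_force: [0.1, -0.1, -3.9]
finger_gap: 0.0208
clock: 19.52
tcp_pos: [0.4839, -0.1241, 0.2687]
orientation: [-0.001, 0.892, 0.452, -0.001]
wrist_force: [-0.1, 0.2, -4.1]
finger_gap: 0.0203
clock: 19.93
tcp_pos: [0.4626, -0.2264, 0.2687]
orientation: [-0.001, 0.957, 0.29, -0.001]
wrist_force: [0.7, -0.5, -3.2]
finger_gap: 0.0204
clock: 20.35
tcp_pos: [0.4412, -0.3287, 0.2685]
orientation: [-0.001, 0.993, 0.119, -0.001]
wrist_force: [0.2, -0.7, -3.4]
finger_gap: 0.02
clock: 20.77
tcp_pos: [0.4267, -0.4008, 0.2686]
orientation: [-0.001, 1.0, -0.002, -0.001]
wrist_force: [0.1, -0.1, -3.7]
finger_gap: 0.0204
[ 0.42665014 -0.40080154  0.268624  ] -0.2299628708742454 [ 0.1379115  -0.07256065 -3.68569691] [ 0.00128458  0.35906254 -0.00469794] [-8.91097727e-01  3.31247381e-01  1.35302961e-01  1.37767771e+00
 -3.28191433e-04  2.25451102e+00]
```

View pics/m15.png

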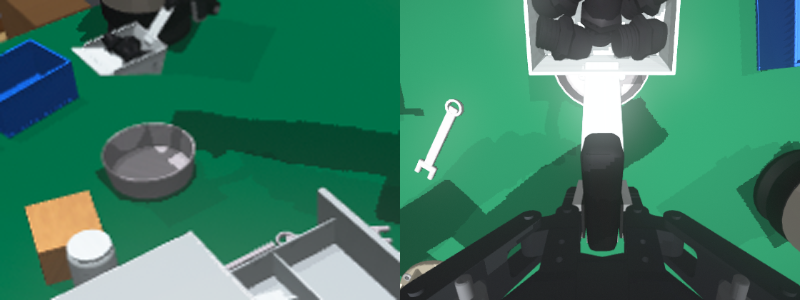

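```bash
python3 - <<'E'
from h import *
np.set_printoptions(precision=4,suppress=True)
c=cam('top','t16'); W=cloud(c);z=W[...,2]
print(at_z(c,[223.2,427.9],.05))
m=(z>.04)&(z<.058)&(np.hypot(W[...,0]-.537,W[...,1]+.395)<.1); P=W[m]
def circ(P):
    A=np.c_[2*P[:,:2],np.ones(len(P))]; s=np.linalg.lstsq(A,(P[:,:2]**2).sum(1),rcond=None)[0]; return s[:2],np.sqrt(s[2]+s[:2]@s[:2])
print(len(P),circ(P))
for n in ('scene','wrist'):
    c=cam(n); W=cloud(c); z=W[...,2]
    m=(z>.044)&(z<.056)&(np.hypot(W[...,0]-.54,W[...,1]+.395)<.1); P=W[m]
    if len(P)>20: print(n,len(P),circ(P),P.min(0),P.max(0))
b=cv2.imread('pics/t16.png')[180:270,360:480]; cv2.imwrite('pics/z16.png',cv2.resize(b,None,fx=6,fy=6))
E
```

```text
[ 0.5401 -0.3989  0.05  ]
174 (array([ 0.539 , -0.3989]), np.float64(0.07403409013455109))
scene 236 (array([ 0.5434, -0.3991]), np.float64(0.07414165974938208)) [ 0.4672 -0.4783  0.044 ] [ 0.6198 -0.3217  0.056 ]
wrist 420 (array([ 0.5405, -0.4006]), np.float64(0.07349991971707602)) [ 0.4712 -0.4731  0.044 ] [ 0.5196 -0.3289  0.0517]
```

View pics/z16.png

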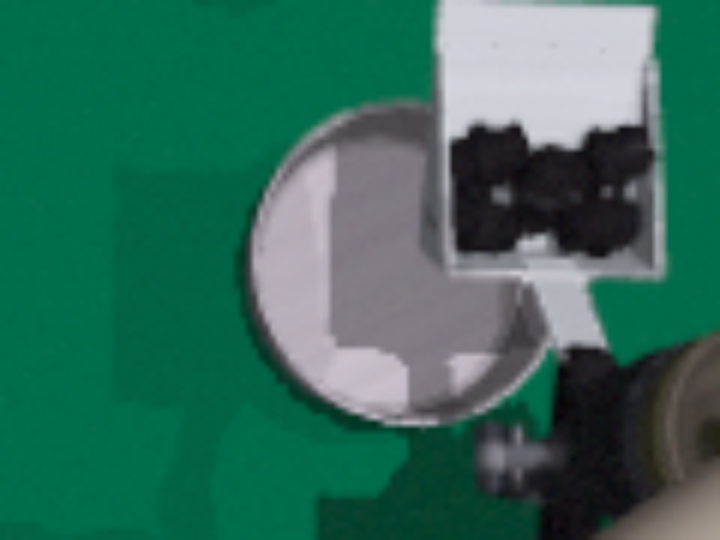

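```bash

python3 -m creep '{"hand":[10,10,10,10,10],"delta_pos":[[0,0,0.012],[0,0,0.024],[0,0,0.026],[0,0,0.022],[0,0,0.012]],"turn":[0,0,0,0,0]}' 120
python3 -m creep '{"hand":[20,20.5,21,21.2,21.4],"delta_pos":[[0,0,0],[0,0,0],[0,0,0],[0,0,0],[0,0,0]],"turn":[0,0,0,0,0]}' 20
python3 - <<'E'
from h import *
s=env.get_state(); print(s['tcp_pos'],s['wrist_force'],s['ft_torque'])
c=cam('scene','s17')
a=cv2.imread('pics/s17.png')[90:240,120:320]
cv2.imwrite('pics/m17.png',cv2.resize(a,(600,450),interpolation=cv2.INTER_CUBIC))
E
```

```text
clock: 21.48
tcp_pos: [0.4275, -0.3978, 0.1907]
orientation: [-0.001, 1.0, 0.001, -0.001]
wrist_force: [-1.3, 0.2, -4.7]
finger_gap: 0.0205
clock: 21.9
tcp_pos: [0.4286, -0.4002, 0.1948]
orientation: [0.001, 1.0, 0.0, 0.001]
wrist_force: [-0.6, -1.1, -2.8]
finger_gap: 0.0214
[ 0.42863773 -0.40017922  0.1948183 ] [-0.60843232 -1.0757635  -2.80596302] [-0.01478206  0.39597613  0.03303837]
```

View pics/m17.png

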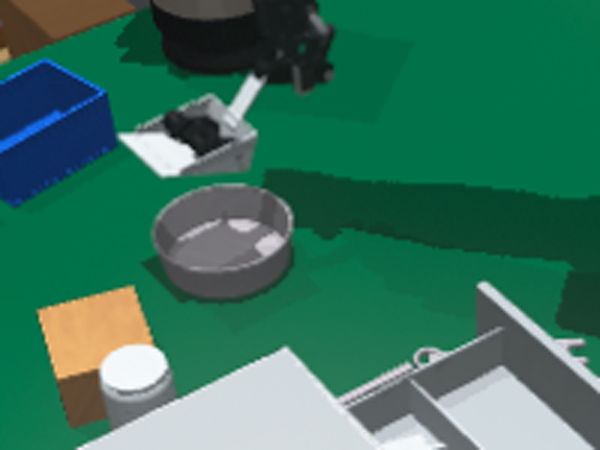

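```bash

python3 -m creep '{"hand":[21.5,21.5,21.6,21.6,21.6],"delta_pos":[[0,0,0],[0,0,0],[0,0,0],[0,0,0],[0,0,0]],"turn":[0,0,0,0,0]}' 20
python3 - <<'E'
from h import *
s=env.get_state(); print(s['tcp_pos'],s['wrist_force'],s['ft_torque'])
c=cam('scene','s18')
a=cv2.imread('pics/s18.png')[90:240,120:320];c=bowl('wrist','w18'); b=cv2.imread('pics/w18.png')
cv2.imwrite('pics/m18.png',np.hstack([cv2.resize(a,(400,300),interpolation=cv2.INTER_CUBIC),cv2.resize(b,(400,300))]))
E
```

```text
clock: 22.37
tcp_pos: [0.428, -0.3995, 0.1934]
orientation: [-0.0, 1.0, 0.0, -0.0]
wrist_force: [-1.0, 0.7, -4.7]
finger_gap: 0.0215
[ 0.42802741 -0.39954088  0.19344779] [-0.95802083  0.67517631 -4.72785344] [-0.00742031  0.36672755 -0.01553639]
wrist n 5870 pitch deg(+nose up) 0.54 roll 0.06 z at f=.12 -0.1905 tip f 0.1793 lat range [-0.0488  0.0485] rms 0.0009 tcp [ 0.4283 -0.3996  0.1936] yaw 0.02 t 22.47
```

View pics/m18.png

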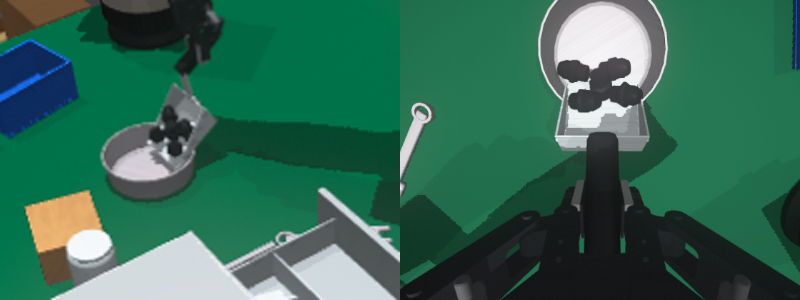

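```bash

python3 -m creep '{"hand":[10,10,10,10,10],"delta_pos":[[0,0,0],[0,0,0],[0,0,0],[0,0,0],[0,0,0]],"turn":[0,0,0,0,0]}' 60
python3 - <<'E'
from h import *
s=env.get_state(); print(s['tcp_pos'],s['wrist_force'],s['ft_torque'])
c=cam('scene','s19')
a=cv2.imread('pics/s19.png')[90:240,120:320];c=bowl('wrist','w19'); b=cv2.imread('pics/w19.png')
cv2.imwrite('pics/m19.png',np.hstack([cv2.resize(a,(400,300),interpolation=cv2.INTER_CUBIC),cv2.resize(b,(400,300))]))
E
```

```text
clock: 22.88
tcp_pos: [0.4282, -0.3997, 0.1937]
orientation: [0.0, 1.0, 0.0, 0.0]
wrist_force: [0.3, 0.0, -1.4]
finger_gap: 0.0209
[ 0.42822508 -0.39974234  0.19371917] [ 0.32212664  0.01231917 -1.41269869] [-0.10052272 -0.00710408 -0.02201626]
wrist n 3019 pitch deg(+nose up) -0.19 roll 1.37 z at f=.12 -0.1899 tip f 0.1796 lat range [-0.0485  0.0477] rms 0.001 tcp [ 0.4282 -0.3997  0.1937] yaw 0.02 t 22.98
```

View pics/m19.png

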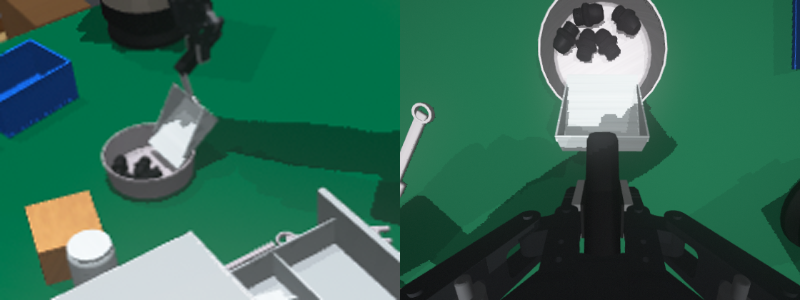

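```bash

python3 -m creep '{"hand":[10,10,10,10,10],"delta_pos":[[0,0,-0.015],[0,0,-0.03],[0,0,-0.035],[0,0,-0.035],[0,0,-0.02]],"turn":[0,0,0,0,0]}' 120
python3 -m creep '{"hand":[10,10,10,10,10],"delta_pos":[[0.015,-0.02,0],[0.03,-0.042,0],[0.03,-0.042,0],[0.03,-0.042,0],[0.03,-0.042,0]],"turn":[0,0,0,0,0]}' 120
python3 -m creep '{"hand":[10,10,10,10,10],"delta_pos":[[0.008,-0.006,0.012],[0,0,0.024],[0,0,0.024],[0,0,0.012],[0,0,0]],"turn":[0,0,0,0,0]}' 120
python3 - <<'E'
from h import *
np.set_printoptions(precision=4,suppress=True)
s=env.get_state(); print(s['tcp_pos'],s['wrist_force'],s['ft_torque'])
c=cam('wrist','w20'); W=cloud(c); t=s['tcp_pos']; px=c['pixels'].min(2)
D=W-t; m=(np.abs(D[...,1])<.03)&(D[...,0]>-.03)&(D[...,0]<.2)&(px>120)&(W[...,2]<t[2]-.02)&(W[...,2]>.012)
P=D[m]; print(len(P)); 
for lo in np.arange(-.03,.2,.01):
    q=P[(P[:,0]>=lo)&(P[:,0]<lo+.01)]
    if len(q)>3: print(round(lo,2),len(q),np.median(q[:,2]),q[:,2].min(),q[:,2].max())
cam('scene','s20'); a=cv2.imread('pics/s20.png')[90:240,120:320]; b=cv2.imread('pics/w20.png')
cv2.imwrite('pics/m20.png',np.hstack([cv2.resize(a,(400,300),interpolation=cv2.INTER_CUBIC),cv2.resize(b,(400,300))]))
E
```

```text
clock: 23.4
tcp_pos: [0.4284, -0.3999, 0.3047]
orientation: [0.001, 1.0, 0.0, 0.001]
wrist_force: [-0.2, -0.6, -1.8]
finger_gap: 0.0199
clock: 23.82
tcp_pos: [0.5366, -0.2477, 0.3015]
orientation: [-0.0, 1.0, -0.0, -0.0]
wrist_force: [0.7, -1.2, -2.0]
finger_gap: 0.0203
clock: 24.23
tcp_pos: [0.541, -0.2434, 0.241]
orientation: [-0.001, 1.0, 0.0, -0.002]
wrist_force: [-0.3, 0.0, -2.4]
finger_gap: 0.0199
[ 0.541  -0.2434  0.241 ] [-0.2599  0.0351 -2.3511] [ 0.0075  0.1407 -0.0142]
6806
0.0 149 -0.09967168452363084 -0.10510115756497412 -0.0949503587018048
0.01 381 -0.08986141882103371 -0.11992000566624153 -0.0796939407394622
0.02 1208 -0.12114689510432719 -0.1277055836482245 -0.07085650593123874
0.03 897 -0.1292142587291241 -0.134616691198394 -0.12427551087632796
0.04 824 -0.13611220187514067 -0.14222573296775867 -0.13106640041870146
0.05 806 -0.14296988995206736 -0.14760079005784119 -0.13786546677488618
0.06 801 -0.14989090337138214 -0.15511187733516243 -0.14512042078607387
0.07 718 -0.1573312301656339 -0.1622628323731942 -0.15248473137360843
0.08 639 -0.1640572039846677 -0.1685569325257372 -0.1598753515174284
0.16 184 -0.17179344366238786 -0.17372871619862326 -0.16997875201490617
0.17 199 -0.17183154596560793 -0.17397901513778422 -0.16966778903099486
```

View pics/m20.png

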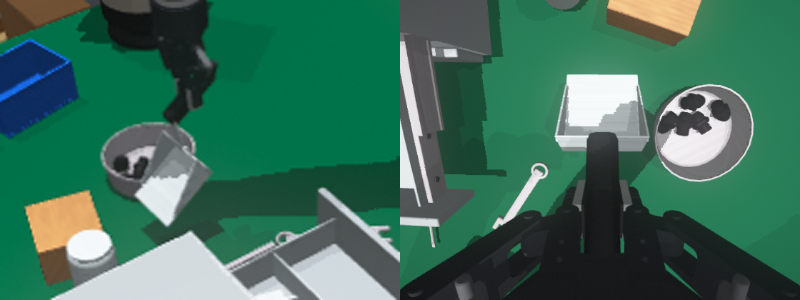

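```bash

python3 -m creep '{"hand":[10,10,10,10,10],"delta_pos":[[-0.012,0,0.02],[-0.013,0,0.025],[-0.0125,0,0.025],[0,0,0.012],[0,0,0]],"turn":[0,0,0,0,0]}' 120
python3 -c "
from h import *
s=env.get_state(); print(s['tcp_pos'],s['wrist_force'])"
python3 -m creep '{"hand":[10,10,10,10,10],"delta_pos":[[-0.002,0,0.004],[-0.012,0,0.008],[-0.012,0,0.0085],[-0.011,0,0.009],[-0.011,0,0.010]],"turn":[0,0,0,0,0]}' 20
python3 -m creep '{"hand":[10,10,10,10,10],"delta_pos":[[-0.011,0,0.011],[-0.011,0,0.012],[-0.0105,0,0.0125],[-0.0095,0,0.013],[-0.009,0,0.0125]],"turn":[0,0,0,0,0]}' 20
python3 - <<'E'
from h import *
np.set_printoptions(precision=4,suppress=True)
s=env.get_state(); print(s['tcp_pos'],s['wrist_force'],s['ft_torque'])
bowl('wrist','w21')
cam('scene','s21'); a=cv2.imread('pics/s21.png')[90:240,120:320]; b=cv2.imread('pics/w21.png')
cv2.imwrite('pics/m21.png',np.hstack([cv2.resize(a,(400,300),interpolation=cv2.INTER_CUBIC),cv2.resize(b,(400,300))]))
E
```

```text
clock: 24.75
tcp_pos: [0.5115, -0.2443, 0.1773]
orientation: [-0.001, 1.0, -0.0, -0.001]
wrist_force: [-0.5, 0.8, -2.0]
finger_gap: 0.02
[ 0.51146108 -0.24426994  0.17725207] [-0.46300653  0.84357156 -2.01660439]
clock: 25.17
tcp_pos: [0.4756, -0.2463, 0.1523]
orientation: [0.003, 1.0, 0.0, 0.003]
wrist_force: [-15.7, 1.6, 27.7]
finger_gap: 0.0207
clock: 25.58
tcp_pos: [0.4349, -0.2467, 0.1015]
orientation: [0.003, 1.0, -0.0, 0.002]
wrist_force: [-4.6, -0.5, 9.0]
finger_gap: 0.0204
[ 0.4349 -0.2467  0.1015] [-4.5963 -0.4807  9.0298] [-0.0431 -0.1128 -0.0963]
wrist n 12340 pitch deg(+nose up) -6.27 roll -0.1 z at f=.12 -0.0939 tip f 0.1545 lat range [-0.0463  0.0438] rms 0.0007 tcp [ 0.4333 -0.2459  0.0993] yaw -0.05 t 25.63
```

View pics/m21.png

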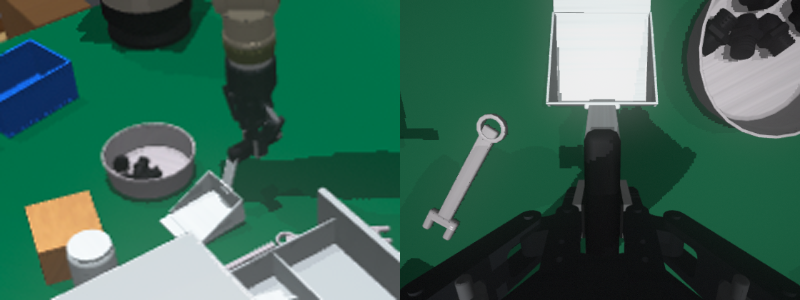

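```bash

python3 -m creep '{"hand":[10,10,10,10,10],"delta_pos":[[-0.006,0,0.005],[-0.005,0,0.006],[-0.002,0,0.003],[0,0,0],[0,0,0]],"turn":[0,0,0,0,0]}' 20
python3 - <<'E'
from h import *
s=env.get_state(); print(s['tcp_pos'],s['wrist_force'])
bowl('wrist')
E
python3 -m creep '{"hand":[22,24,30,45,45],"delta_pos":[[0,0,0],[0,0,0],[0,0,0],[0,0,0],[0,0,0]],"turn":[0,0,0,0,0]}' 20
python3 -m creep '{"hand":[50,50,50,50,50],"delta_pos":[[0,0,-0.02],[0,0,-0.03],[0,0,-0.04],[0,0,-0.04],[0,0,-0.03]],"turn":[0,0,0,0,0]}' 20
python3 - <<'E'
from h import *
np.set_printoptions(precision=4,suppress=True)
s=env.get_state(); print(s['tcp_pos'],s['wrist_force'],np.degrees(yaw()))
c=cam('wrist','w22'); W=cloud(c); 
for n,t,z in [('wrist','scoop',0),('wrist','scoop_tip',0),('wrist','scoop_grip',.09)]:
    for d in env.pinpoint(n,t)[:1]: print(t,round(d['score'],2),at_z(c,d['location'],z),at_depth(c,d['location']))
c=cam('scene','s22')
for t,z in [('lever_pad',.152),('drawer_bar',.111),('tray_floor',.088),('chest_front',.185)]:
    for d in env.pinpoint('scene',t)[:1]: print(t,round(d['score'],2),d['location'],at_z(c,d['location'],z),at_depth(c,d['location']))
a=cv2.imread('pics/s22.png'); b=cv2.imread('pics/w22.png')
cv2.imwrite('pics/m22.png',np.hstack([cv2.resize(a,(400,300)),cv2.resize(b,(400,300))]))
cv2.imwrite('pics/z22.png',cv2.resize(a[240:320,310:400],None,fx=7,fy=7,interpolation=cv2.INTER_CUBIC))
E
```

```text
clock: 26.1
tcp_pos: [0.4239, -0.245, 0.0872]
orientation: [0.001, 1.0, 0.0, 0.001]
wrist_force: [1.9, -1.3, 2.9]
finger_gap: 0.0199
[ 0.42388979 -0.2450294   0.08717881] [ 1.8680115  -1.30064111  2.90310569]
wrist n 12642 pitch deg(+nose up) -1.0 roll 0.0 z at f=.12 -0.0851 tip f 0.1474 lat range [-0.0462  0.044 ] rms 0.0007 tcp [ 0.4239 -0.245   0.0872] yaw 0.03 t 26.15
clock: 26.57
tcp_pos: [0.4222, -0.2439, 0.0862]
orientation: [-0.0, 1.0, 0.0, -0.001]
wrist_force: [-0.6, -0.1, 0.3]
finger_gap: 0.0449
clock: 26.98
tcp_pos: [0.4229, -0.2444, 0.217]
orientation: [0.0, 1.0, 0.0, 0.0]
wrist_force: [0.8, -0.7, -0.1]
finger_gap: 0.0501
[ 0.4229 -0.2444  0.217 ] [ 0.8391 -0.6613 -0.0994] 0.03178835645735379
scoop 0.92 [ 0.54   -0.2412  0.    ] [ 0.5398 -0.2412  0.0013]
scoop_tip 0.79 [ 0.588  -0.2437  0.    ] [ 0.5878 -0.2437  0.0007]
scoop_grip 0.65 [ 0.4222 -0.2441  0.09  ] [ 0.4253 -0.2441  0.101 ]
lever_pad 0.74 [269.9, 356.5] [0.5103 0.3027 0.152 ] [0.51   0.3025 0.1516]
drawer_bar 0.94 [226.2, 333.2] [0.4238 0.1344 0.111 ] [0.3436 0.0605 0.001 ]
tray_floor 0.78 [251.0, 305.9] [0.5255 0.1405 0.088 ] [0.5256 0.1406 0.0882]
chest_front 0.8 [249.7, 257.6] [0.6709 0.1283 0.185 ] [0.6697 0.1267 0.1828]
```

View pics/m22.png

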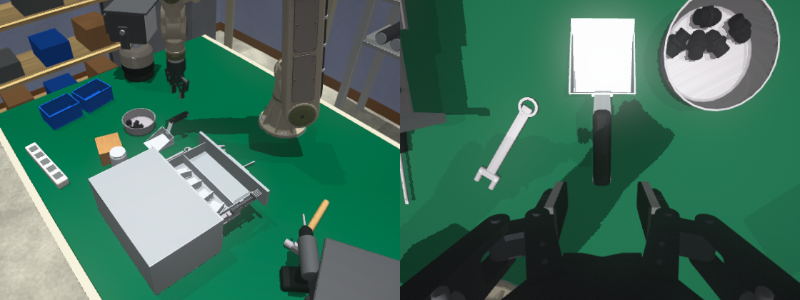

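View pics/z22.png

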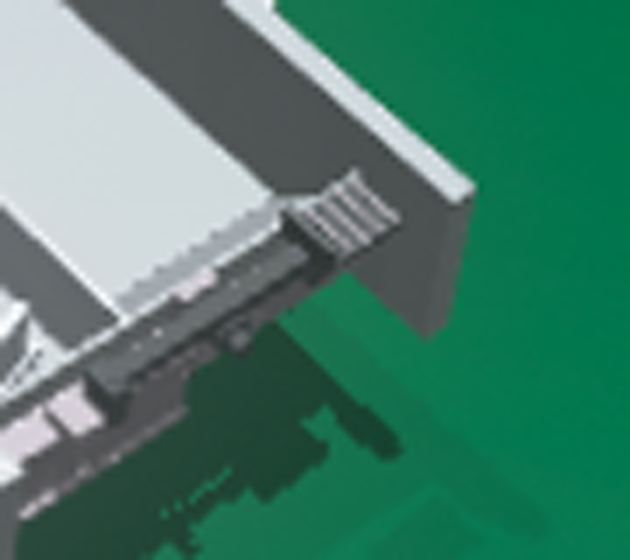

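```bash

python3 -m creep '{"hand":[0,0,0,0,0],"delta_pos":[[0.007,-0.02,-0.004],[0.007,-0.04,-0.004],[0.007,-0.05,-0.004],[0.007,-0.05,-0.004],[0.007,-0.05,-0.004]],"turn":[0,0,0,0,0]}' 40
python3 -m creep '{"hand":[0,0,0,0,0],"delta_pos":[[0.007,-0.05,-0.004],[0.007,-0.05,-0.004],[0.007,-0.05,0],[0.007,-0.05,0],[0.007,-0.05,0]],"turn":[0.1,0.1,0.1,0.1,0]}' 40
python3 -m creep '{"hand":[0,0,0,0,0],"delta_pos":[[0.007,-0.05,0],[0.007,-0.05,0],[0.007,-0.05,0],[0.007,-0.045,0],[0.007,-0.03,0]],"turn":[0,0,0,0,0]}' 40
python3 -m creep '{"hand":[0,0,0,0,0],"delta_pos":[[0,0,0],[0,0,0],[0,0,0],[0,0,0],[0,0,0]],"turn":[0,0,0,0,0]}' 40
python3 - <<'E'
from h import *
np.set_printoptions(precision=4,suppress=True)
s=env.get_state(); print(s['tcp_pos'],s['wrist_force'],np.degrees(yaw()),s['finger_gap'])
c=cam('wrist','w23'); W=cloud(c)
for d in env.pinpoint('wrist','lever_pad')[:2]: print(d,at_z(c,d['location'],.152),at_depth(c,d['location']))
E
```

```text
clock: 27.85
tcp_pos: [0.4502, -0.0749, 0.2299]
orientation: [-0.0, 1.0, -0.0, -0.001]
wrist_force: [0.4, 0.3, 0.2]
finger_gap: -0.0
clock: 28.27
tcp_pos: [0.4808, 0.0944, 0.2367]
orientation: [-0.013, 1.0, 0.008, -0.001]
wrist_force: [-0.8, -0.3, 0.0]
finger_gap: 0.0002
clock: 28.68
tcp_pos: [0.5062, 0.1814, 0.2464]
orientation: [-0.049, 0.996, 0.071, -0.005]
wrist_force: [-0.2, 0.2, 0.4]
finger_gap: -0.0001
clock: 29.1
tcp_pos: [0.5062, 0.1793, 0.2471]
orientation: [-0.049, 0.996, 0.069, -0.004]
wrist_force: [0.5, -0.4, -1.2]
finger_gap: 0.0001
[0.5062 0.1793 0.2471] [ 0.4838 -0.4498 -1.2024] 7.941959588641379 0.00010351741931379394
{'location': [192.9, 138.4], 'score': 0.58} [0.5061 0.3075 0.152 ] [0.5059 0.3079 0.1514]
```

View pics/w23.png

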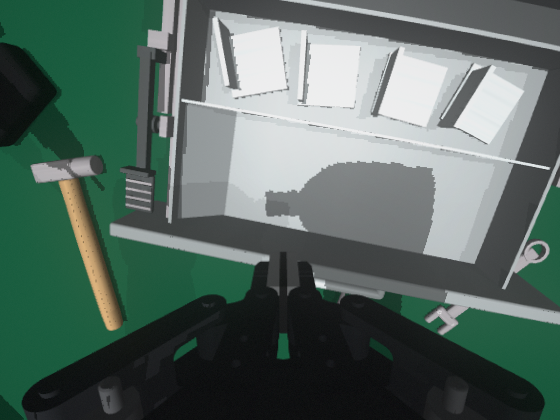

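```bash

python3 -m creep '{"hand":[0,0,0,0,0],"delta_pos":[[0,0,0],[0,0,0],[0,0,0],[0,0,0],[0,0,0]],"turn":[-1,-1,-1,-1,-1]}' 40
python3 -m creep '{"hand":[0,0,0,0,0],"delta_pos":[[0,0,0],[0,0,0],[0,0,0],[0,0,0],[0,0,0]],"turn":[-1,-1,-1,-1,-1]}' 40
python3 -m creep '{"hand":[0,0,0,0,0],"delta_pos":[[0,0,0],[0,0,0],[0,0,0],[0,0,0],[0,0,0]],"turn":[-1,-1,-1,-1,-1]}' 40
python3 - <<'E'
from h import *
np.set_printoptions(precision=4,suppress=True)
s=env.get_state(); q=s['orientation'];print(s['tcp_pos'],s['joint_pos'],np.degrees(yaw()));print(R.from_quat([q[1],q[2],q[3],q[0]]).as_matrix())
E
```

```text
clock: 29.62
tcp_pos: [0.5064, 0.1797, 0.2473]
orientation: [-0.048, 0.957, 0.286, 0.007]
wrist_force: [0.7, -0.8, 0.7]
finger_gap: -0.0
clock: 30.03
tcp_pos: [0.5064, 0.1797, 0.2473]
orientation: [-0.046, 0.873, 0.486, 0.017]
wrist_force: [-0.5, -0.5, -0.1]
finger_gap: -0.0002
clock: 30.45
tcp_pos: [0.5064, 0.1797, 0.2473]
orientation: [-0.041, 0.747, 0.663, 0.027]
wrist_force: [0.0, -0.1, -0.1]
finger_gap: 0.0001
[0.5064 0.1797 0.2473] [ 0.1382  0.2302 -0.0563  1.2855  0.0978  1.8273] 83.14640073368525
[[ 0.1188  0.9928 -0.0146]
 [ 0.9884 -0.1169  0.0965]
 [ 0.0941 -0.0259 -0.9952]]
```

```bash
cat >> h.py <<'E'
def td(d,turn=0):
    q=env.get_state()['orientation']; M=R.from_quat([q[1],q[2],q[3],q[0]]).as_matrix()
    if turn: M=M@R.from_euler('z',turn,degrees=True).as_matrix()
    return np.round(M.T@np.array(d)/.8,4)
E
python3 - <<'E'
from h import *
t=env.get_state()['tcp_pos']; d=np.array([.506,.304,.205])-t
print(d,td(d,-5),td(d,-5)/5, 'down',td([0,0,-.01],-5),'fwd',td([.01,-.00035,0],-5))
E
```

```text
[-0.00040789  0.12431825 -0.04232342] [ 0.1495 -0.0043  0.0677] [ 0.0299  -0.00086  0.01354] down [-0.0012  0.0002  0.0124] fwd [-0.      0.0125 -0.0002]
```

```bash

python3 -m creep '{"hand":[0,0,0,0,0],"delta_pos":[[0,0,0],[0.02,-0.001,0.008],[0.045,-0.001,0.02],[0.05,-0.001,0.024],[0.0345,-0.001,0.0157]],"turn":[-1,0,0,0,0]}' 40
python3 -m creep '{"hand":[0,0,0,0,0],"delta_pos":[[0,0,0],[0,0,0],[0,0,0],[0,0,0],[0,0,0]],"turn":[0,0,0,0,0]}' 40
python3 - <<'E'
from h import *
np.set_printoptions(precision=4,suppress=True)
s=env.get_state(); t=s['tcp_pos'];q=s['orientation'];M=R.from_quat([q[1],q[2],q[3],q[0]]).as_matrix();print('tip',t+.011*M[:,2],t,np.degrees(yaw()),s['wrist_force'])
c=cam('wrist','w24')
for d in env.pinpoint('wrist','lever_pad')[:1]: print(d,at_z(c,d['location'],.152),at_depth(c,d['location']))
print('down',td([0,0,-.01]),'fwd',td([.01,-.00035,0]))
cam('scene','s24'); a=cv2.imread('pics/s24.png')[220:320,300:433]; b=cv2.imread('pics/w24.png')
cv2.imwrite('pics/m24.png',np.hstack([cv2.resize(a,(400,300),interpolation=cv2.INTER_CUBIC),cv2.resize(b,(400,300))]))
E
```

```text
clock: 30.87
tcp_pos: [0.5066, 0.3034, 0.2051]
orientation: [-0.04, 0.719, 0.694, 0.029]
wrist_force: [0.9, 0.7, 0.1]
finger_gap: -0.0001
clock: 31.28
tcp_pos: [0.5072, 0.3008, 0.2065]
orientation: [-0.04, 0.719, 0.693, 0.029]
wrist_force: [-0.6, 0.9, -0.1]
finger_gap: 0.0003
tip [0.5071 0.3018 0.1956] [0.5072 0.3008 0.2065] 87.86103139047287 [-0.5981  0.8566 -0.066 ]
{'location': [233.1, 280.7], 'score': 0.77} [0.5049 0.3086 0.152 ] [0.5049 0.3085 0.1514]
down [-0.0012  0.0002  0.0124] fwd [ 0.      0.0125 -0.0002]
```

View pics/m24.png

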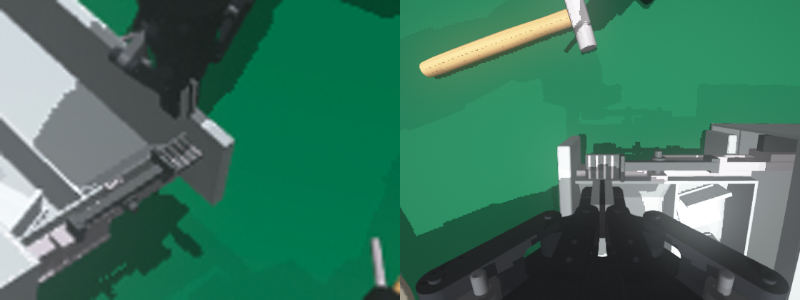

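```bash

python3 -m creep '{"hand":[0,0,0,0,0],"delta_pos":[[0.002,-0.001,0.015],[0.001,0,0.015],[-0.001,0,0.013],[-0.001,0,0.011],[-0.001,0,0.008]],"turn":[0,0,0,0,0]}' 40
python3 - <<'E'
from h import *
np.set_printoptions(precision=4,suppress=True)
s=env.get_state(); t=s['tcp_pos'];q=s['orientation'];M=R.from_quat([q[1],q[2],q[3],q[0]]).as_matrix();print('tip',t+.011*M[:,2],t,np.degrees(yaw()),s['wrist_force'])
E
python3 -m creep '{"hand":[0,0,0,0,0],"delta_pos":[[-0.0005,0,0.005],[0,0,0],[0,0,0],[0,0,0],[0,0,0]],"turn":[0,0,0,0,0]}' 40
python3 - <<'E'
from h import *
np.set_printoptions(precision=4,suppress=True)
s=env.get_state(); t=s['tcp_pos'];q=s['orientation'];M=R.from_quat([q[1],q[2],q[3],q[0]]).as_matrix();print('tip',t+.011*M[:,2],t,np.degrees(yaw()),s['wrist_force'])
cam('wrist');cam('scene','s25'); a=cv2.imread('pics/s25.png')[220:320,300:433]
cv2.imwrite('pics/m25.png',cv2.resize(a,(600,450),interpolation=cv2.INTER_CUBIC))
E
```

```text
clock: 31.85
tcp_pos: [0.5045, 0.3064, 0.1558]
orientation: [-0.04, 0.719, 0.694, 0.028]
wrist_force: [-2.5, -0.4, 6.8]
finger_gap: 0.0001
tip [0.5043 0.3075 0.1449] [0.5045 0.3064 0.1558] 87.93538845195908 [-2.5147 -0.3618  6.816 ]
clock: 32.27
tcp_pos: [0.5052, 0.3065, 0.1534]
orientation: [-0.04, 0.718, 0.694, 0.029]
wrist_force: [-0.9, -1.1, 6.7]
finger_gap: -0.0002
tip [0.5051 0.3076 0.1424] [0.5052 0.3065 0.1534] 87.95004575936358 [-0.9486 -1.0739  6.7376]
```

View pics/m25.png

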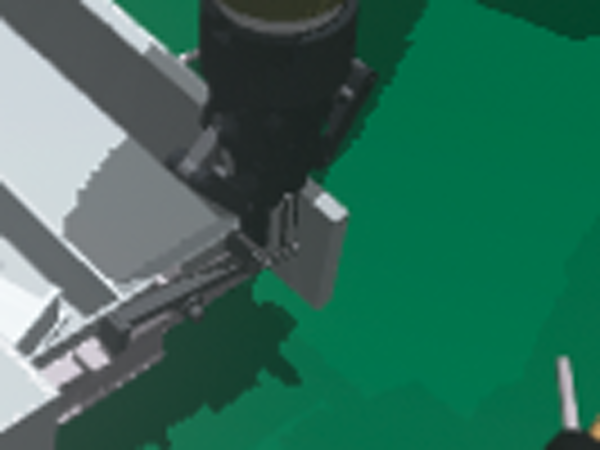

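```bash

python3 -m creep '{"hand":[0,0,0,0,0],"delta_pos":[[0,0.006,0.0005],[0,0.010,0],[0,0.014,-0.0002],[0,0.016,-0.0002],[0,0.016,-0.0002]],"turn":[0,0,0,0,0]}' 40
python3 - <<'E'
from h import *
np.set_printoptions(precision=4,suppress=True)
s=env.get_state(); t=s['tcp_pos'];print(t,s['wrist_force'])
c=cam('scene','s26'); W=cloud(c)
for n,z in [('drawer_bar',.111),('tray_floor',.088)]:
    for d in env.pinpoint('scene',n)[:1]: print(n,round(d['score'],2),at_z(c,d['location'],z))
a=cv2.imread('pics/s26.png')[200:330,260:433]
cv2.imwrite('pics/m26.png',cv2.resize(a,(600,450),interpolation=cv2.INTER_CUBIC))
E
```

```text
clock: 32.78
tcp_pos: [0.5546, 0.3049, 0.1527]
orientation: [-0.04, 0.718, 0.694, 0.028]
wrist_force: [-3.2, -1.3, 7.5]
finger_gap: -0.0001
[0.5546 0.3049 0.1527] [-3.1636 -1.3276  7.476 ]
drawer_bar 0.75 [0.4684 0.128  0.111 ]
tray_floor 0.7 [0.5779 0.1472 0.088 ]
```

View pics/m26.png

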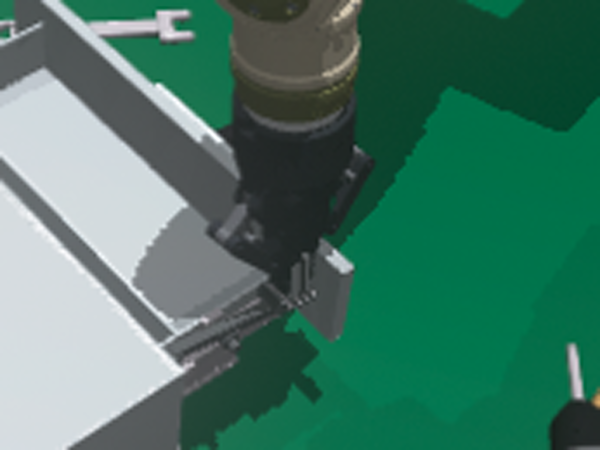

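```bash

python3 -m creep '{"hand":[0,0,0,0,0],"delta_pos":[[0,0,0],[0.001,0,-0.008],[0.002,0,-0.02],[0.002,0,-0.025],[0.002,0,-0.025]],"turn":[0,0,0,0,0]}' 40
python3 - <<'E'
from h import *
np.set_printoptions(precision=4,suppress=True)
s=env.get_state(); t=s['tcp_pos'];print(t,s['wrist_force'])
c=cam('top','t27');W=cloud(c);z=W[...,2]
m=(np.abs(z-.16)<.006)&(W[...,0]>.46)&(W[...,0]<.56)&(W[...,1]<.25)&(W[...,1]>-.04); P=W[m]
n,l,st,_=cv2.connectedComponentsWithStats(m.astype(np.uint8)); k=1+np.argmax(st[1:,4]); P=W[l==k]; f=np.polyfit(P[:,1],P[:,0],1); print(len(P),'panel x at .14',np.polyval(f,.14),f)
print(td(np.array([.445,.145,.215])-t), 'down72',td([0,0,-.072]),'fwd',td([.01,-.00035,0]))
E
```

```text
clock: 33.35
tcp_pos: [0.5551, 0.3042, 0.2145]
orientation: [-0.04, 0.719, 0.694, 0.027]
wrist_force: [1.5, 0.9, 0.3]
finger_gap: 0.0
[0.5551 0.3042 0.2145] [1.5198 0.8837 0.3277]
546 panel x at .14 0.5225722264832316 [0.0327 0.518 ]
[-0.2026 -0.1308 -0.0189] down72 [-0.0088  0.0012  0.0896] fwd [ 0.      0.0125 -0.0002]
```

```bash

python3 -m creep '{"hand":[0,0,0,0,0],"delta_pos":[[-0.0405,-0.026,-0.004],[-0.0405,-0.026,-0.004],[-0.0405,-0.026,-0.004],[-0.0405,-0.026,-0.004],[-0.0405,-0.026,-0.003]],"turn":[0,0,0,0,0]}' 40
python3 -m creep '{"hand":[0,0,0,0,0],"delta_pos":[[-0.001,0,0.01],[-0.002,0,0.02],[-0.002,0,0.025],[-0.002,0,0.022],[-0.001,0,0.012]],"turn":[0,0,0,0,0]}' 40
python3 - <<'E'
from h import *
np.set_printoptions(precision=4,suppress=True)
s=env.get_state(); t=s['tcp_pos'];q=s['orientation'];M=R.from_quat([q[1],q[2],q[3],q[0]]).as_matrix();print('tip',t+.011*M[:,2],t,s['wrist_force'],td([.01,-.00035,0]))
cam('scene','s28'); a=cv2.imread('pics/s28.png')[180:310,240:413]
cv2.imwrite('pics/m28.png',cv2.resize(a,(600,450),interpolation=cv2.INTER_CUBIC))
E
```

```text
clock: 33.82
tcp_pos: [0.4448, 0.1443, 0.2155]
orientation: [-0.04, 0.718, 0.694, 0.028]
wrist_force: [-0.7, -0.9, 1.7]
finger_gap: 0.0
clock: 34.23
tcp_pos: [0.4439, 0.1457, 0.1424]
orientation: [-0.041, 0.719, 0.694, 0.027]
wrist_force: [-0.1, 0.6, -0.2]
finger_gap: 0.0003
tip [0.4437 0.1468 0.1315] [0.4439 0.1457 0.1424] [-0.1338  0.556  -0.2388] [ 0.      0.0125 -0.0003]
```

View pics/m28.png

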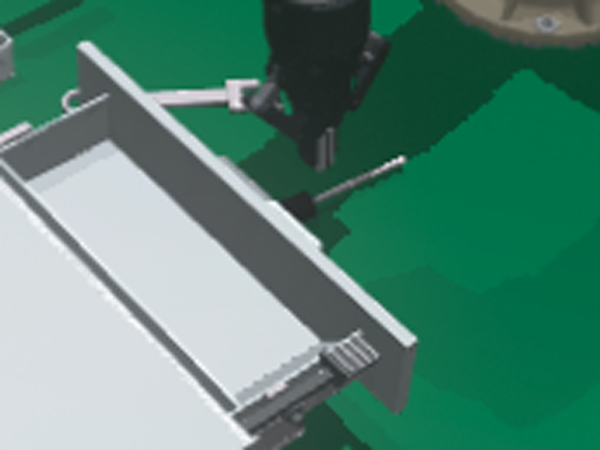

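```bash

for i in 1; do python3 -m creep '{"hand":[0,0,0,0,0],"delta_pos":[[0,0,0],[0,0,0],[0,0,0],[0,0,0],[0,0,0]],"turn":[-1,-1,-1,-1,-1]}' 40 >/dev/null; python3 -m creep '{"hand":[0,0,0,0,0],"delta_pos":[[0,0,0],[0,0,0],[0,0,0],[0,0,0],[0,0,0]],"turn":[-1,-1,-1,-1,-1]}' 40 >/dev/null; python3 -m creep '{"hand":[0,0,0,0,0],"delta_pos":[[0,0,0],[0,0,0],[0,0,0],[0,0,0],[0,0,0]],"turn":[-1,-1,-1,-1,-1]}' 40 >/dev/null; python3 -m creep '{"hand":[0,0,0,0,0],"delta_pos":[[0,0,0],[0,0,0],[0,0,0],[0,0,0],[0,0,0]],"turn":[-1,-1,-1,0,0]}' 40; done
python3 - <<'E'
from h import *
np.set_printoptions(precision=4,suppress=True)
s=env.get_state(); t=s['tcp_pos'];q=s['orientation'];M=R.from_quat([q[1],q[2],q[3],q[0]]).as_matrix();print('tip',t+.011*M[:,2],np.degrees(yaw()),s['joint_pos'],td([.01,-.00035,0]))
E
```

```text
clock: 35.95
tcp_pos: [0.4454, 0.1461, 0.1447]
orientation: [-0.008, 0.018, 0.999, 0.048]
wrist_force: [0.4, 0.1, -0.5]
finger_gap: 0.0001
tip [0.4452 0.1471 0.1338] 177.9334778682475 [ 0.084   0.1606 -0.4036  1.0126  0.0977  0.1206] [-0.0125  0.     -0.0002]
```

```bash

python3 -m creep '{"hand":[0,0,0,0,0],"delta_pos":[[-0.02,0,0],[-0.03,0,0],[-0.018,0,0],[-0.014,0,0],[-0.02,0,-0.0003]],"turn":[0,0,0,0,0]}' 40
python3 -m creep '{"hand":[0,0,0,0,0],"delta_pos":[[-0.025,0,0],[-0.025,0,-0.0005],[-0.025,0,0],[-0.02,0,-0.0005],[-0.015,0,0]],"turn":[0,0,0,0,0]}' 40
python3 - <<'E'
from h import *
np.set_printoptions(precision=4,suppress=True)
s=env.get_state(); t=s['tcp_pos'];print(t,s['wrist_force'])
cam('scene','s29'); a=cv2.imread('pics/s29.png')[160:340,190:430]
cv2.imwrite('pics/m29.png',cv2.resize(a,(600,450),interpolation=cv2.INTER_CUBIC))
E
```

```text
clock: 36.37
tcp_pos: [0.5251, 0.1433, 0.1429]
orientation: [-0.01, 0.019, 0.999, 0.048]
wrist_force: [-5.1, 0.5, 3.3]
finger_gap: 0.0001
clock: 36.78
tcp_pos: [0.615, 0.1402, 0.1421]
orientation: [-0.009, 0.019, 0.999, 0.048]
wrist_force: [-3.6, 0.1, 2.2]
finger_gap: -0.0001
[0.615  0.1402 0.1421] [-3.6217  0.1424  2.2085]
```

View pics/m29.png

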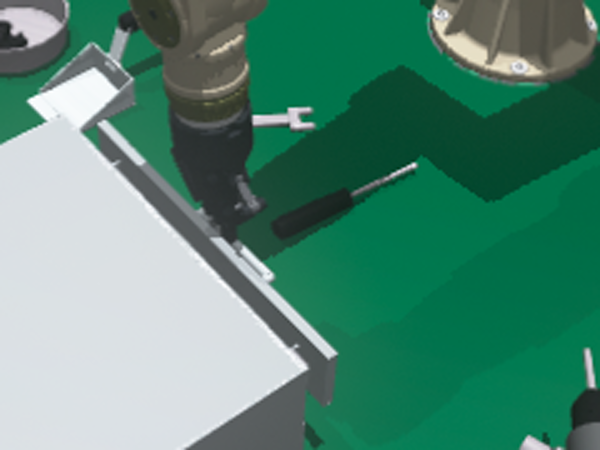

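```bash

python3 -m creep '{"hand":[0,0,0,0,0],"delta_pos":[[-0.012,0,0],[-0.010,0,0],[-0.008,0,0],[-0.005,0,0],[-0.003,0,0]],"turn":[0,0,0,0,0]}' 40
python3 -m creep '{"hand":[0,0,0,0,0],"delta_pos":[[-0.002,0,0],[-0.002,0,0],[-0.001,0,0],[0,0,0],[0,0,0]],"turn":[0,0,0,0,0]}' 40
python3 - <<'E'
from h import *
np.set_printoptions(precision=4,suppress=True)
s=env.get_state(); t=s['tcp_pos'];print(t,s['wrist_force'])
E
```

```text
clock: 37.25
tcp_pos: [0.6451, 0.1391, 0.1416]
orientation: [-0.008, 0.018, 0.999, 0.048]
wrist_force: [-2.4, 0.3, 1.7]
finger_gap: 0.0004
clock: 37.67
tcp_pos: [0.6472, 0.139, 0.1416]
orientation: [-0.01, 0.017, 0.999, 0.048]
wrist_force: [-5.7, 0.9, 2.6]
finger_gap: -0.0
[0.6472 0.139  0.1416] [-5.6866  0.9299  2.5882]
```

```bash

python3 -m creep '{"hand":[0,0,0,0,0],"delta_pos":[[-0.002,0,0],[-0.002,0,0],[0,0,0],[0,0,0],[0,0,0]],"turn":[0,0,0,0,0]}' 40
python3 -m creep '{"hand":[0,0,0,0,0],"delta_pos":[[-0.002,0,0],[-0.001,0,0],[0,0,0],[0,0,0],[0,0,0]],"turn":[0,0,0,0,0]}' 40
python3 - <<'E'
from h import *
np.set_printoptions(precision=4,suppress=True)
s=env.get_state(); t=s['tcp_pos'];print(t,s['wrist_force'])
c=cam('top','t30'); cam('scene','s30'); a=cv2.imread('pics/s30.png')[160:340,190:430]; b=cv2.imread('pics/t30.png')[40:340,100:500]
cv2.imwrite('pics/m30.png',np.hstack([cv2.resize(a,(400,300),interpolation=cv2.INTER_CUBIC),b]))
E
```

```text
clock: 38.08
tcp_pos: [0.6472, 0.139, 0.1415]
orientation: [-0.013, 0.017, 0.999, 0.048]
wrist_force: [-16.0, -1.5, 8.3]
finger_gap: 0.0
clock: 38.5
tcp_pos: [0.6472, 0.139, 0.1415]
orientation: [-0.015, 0.017, 0.999, 0.048]
wrist_force: [-23.1, -1.8, 12.8]
finger_gap: -0.0001
[0.6472 0.139  0.1415] [-23.1426  -1.7875  12.7609]
```

View pics/m30.png

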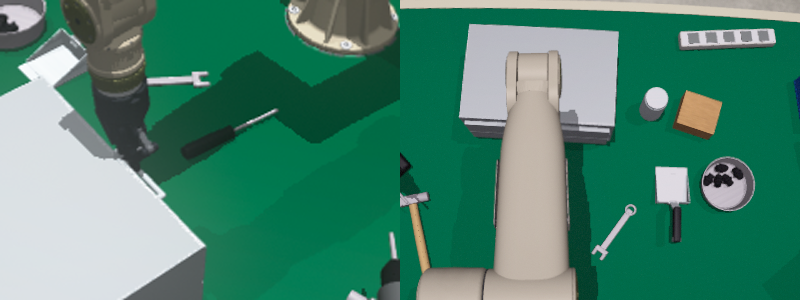

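```bash

python3 -m creep '{"hand":[0,0,0,0,0],"delta_pos":[[0.005,0,0],[0.006,0,0],[0.015,0,0],[0.025,0,0],[0.035,0,0]],"turn":[0,0,0,0,0]}' 40
python3 -m creep '{"hand":[0,0,0,0,0],"delta_pos":[[0.04,0,0],[0.045,0,0],[0.03,0,-0.02],[0.01,0,-0.03],[0,0,-0.02]],"turn":[0,0,0,0,0]}' 40
python3 - <<'E'
from h import *
np.set_printoptions(precision=4,suppress=True)
s=env.get_state(); t=s['tcp_pos'];print(t,s['wrist_force'])
c=cam('top','t31');W=cloud(c);z=W[...,2]
for n,zz in [('drawer_bar',.111),('chest_front',.185),('scoop',0),('dish',0),('spanner',0),('screwdriver',0),('hammer',0),('can',0),('carton',0)]:
    for d in env.pinpoint('top',n)[:1]: print(n,round(d['score'],2),at_z(c,d['location'],zz))
for d in env.find_in('top','gland1')[:6]: print('gl',round(d['score'],2),at_z(c,d['location'],.015))
m=(np.abs(z-.16)<.007)&(W[...,0]>.6)&(W[...,0]<.7)&(W[...,1]<.36)&(W[...,1]>-.1); P=W[m]
if len(P)>10: f=np.polyfit(P[:,1],P[:,0],1); print(len(P),'panel',np.polyval(f,.14))
m=(np.abs(z-.185)<.006); P=W[m&(np.abs(W[...,1]-.14)<.01)]; print('chest front edge x',P[:,0].min())
c2=cam('scene','s31'); W2=cloud(c2)
for n,zz in [('drawer_bar',.111)]:
    for d in env.pinpoint('scene',n)[:1]: print('scene',n,round(d['score'],2),at_z(c2,d['location'],zz))
a=cv2.imread('pics/s31.png')[130:340,180:460]; b=cv2.imread('pics/t31.png')[40:340,100:500]
cv2.imwrite('pics/m31.png',np.hstack([cv2.resize(a,(400,300),interpolation=cv2.INTER_CUBIC),b]))
E
```

```text
clock: 39.02
tcp_pos: [0.5875, 0.1407, 0.1427]
orientation: [-0.006, 0.018, 0.999, 0.048]
wrist_force: [-0.5, -0.7, 0.6]
finger_gap: -0.0001
clock: 39.43
tcp_pos: [0.4848, 0.1391, 0.202]
orientation: [-0.008, 0.017, 0.999, 0.048]
wrist_force: [1.5, -0.8, -0.2]
finger_gap: -0.0001
[0.4848 0.1391 0.202 ] [ 1.4731 -0.8339 -0.204 ]
drawer_bar 0.78 [0.6274 0.1353 0.111 ]
chest_front 0.77 [0.6658 0.1349 0.185 ]
scoop 0.91 [ 0.5367 -0.246   0.    ]
dish 0.61 [ 0.5338 -0.3963  0.    ]
spanner 0.94 [ 0.4102 -0.0969  0.    ]
hammer 0.63 [0.3629 0.465  0.    ]
can 0.68 [ 0.7499 -0.1833  0.    ]
carton 0.63 [ 0.7333 -0.3153  0.    ]
gl 0.41 [ 0.5869 -0.3863  0.015 ]
741 panel 0.6617177540872143
chest front edge x 0.6670354595781942
scene drawer_bar 0.67 [0.6273 0.1358 0.111 ]
```

View pics/m31.png

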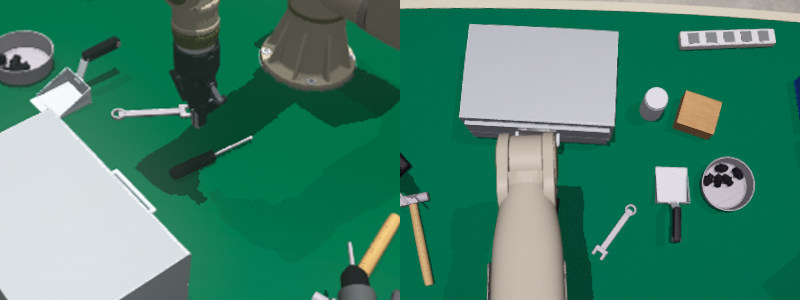

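```bash
python3 -m creep '{"hand":[0,0,0,0,0],"delta_pos":[[0,0,0],[0,0,0],[0,0,0],[0,0,0],[0,0,0]],"turn":[0,0,0,0,0]}' 40; python3 - <<'E'
from h import *
cam('top','t32'); b=cv2.imread('pics/t32.png')[185:265,385:465]; cv2.imwrite('pics/z32.png',cv2.resize(b,None,fx=5,fy=5,interpolation=cv2.INTER_CUBIC))
s=env.get_state(); print(s['tcp_pos'],abs(s['qvel']).max(),s['wrist_force']); print(env.hand_in())
E
```

```text
clock: 40.5
tcp_pos: [0.4867, 0.139, 0.2003]
orientation: [-0.008, 0.017, 0.999, 0.048]
wrist_force: [-0.5, 0.3, 0.3]
finger_gap: 0.0003
[0.48664424 0.1390204  0.20031185] 0.0026952174594697446 [-1.12563956 -1.36443137 -0.60671155]
the job is handed in; nothing more can be done
None
```

View pics/z32.png

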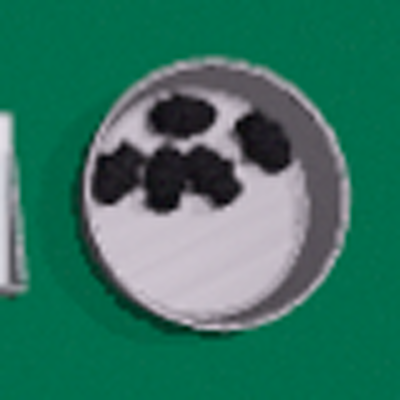

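I scooped all five glands from the drawer with the hand scoop and tipped them into the dish, with none spilled. I then set the scoop down flat and right way up on the bench. After that I pressed the release lever with the closed fingertips, held it down while the drawer moved in, and pushed the drawer home on its front panel. I handed the job in at about 40.6 s.

**Last checks**
- **Glands:** the final top picture shows five in the dish. The network's search for glands reported only one there, so the count of five comes from the picture.
- **Drawer:** it met the hard stop, with the push force rising to about 23 N and no further motion. The panel measured about 197 mm of travel and the bar about 195 mm, against the nominal 198 mm. That is within camera error.
- **Other things:** the hammer and carton measured within about 2 mm of their start positions, the spanner within about 9 mm. The dish network read about 7 mm different, but the dish rim measured the same before and after loading. I had no good numbers to compare for the screwdriver and can; both look unmoved in the pictures.
- **Robot:** it was at rest and touching nothing when I handed in.

**What went wrong along the way**
- While moving to the lever, the last joint reached the end of its range. This tilted the tool about 5.6°, and I worked with that tilt from then on.
- Before scooping, I tested how easily the scoop swings in a loose grip, and it dropped a few centimetres flat onto the bench. I picked it up again.

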